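# Put a stuck wad of prints into the damp chamber

### The job

The ragged wad of stuck photo prints standing in the wire rack is due to be relaxed in the damp chamber, the lidded steel tank: lift the tank's loose lid off by its knob and set it down flat, knob up, on the beige blotting sheet in the small white tray, where it can drip, its long side along the tray's. Stand the wad on edge, as it stands now, in the wire cradle on the tank's floor, put the lid back so that it seats all round, and lay the lead weight from the album flat on the lid beside the knob to keep it tight. Set everything down without dropping it, and leave the smooth pressing board in the rack, the jar, the tub of cotton buds and the loupe where they are.

Things in the scene. Friction and masses are not known exactly. Their poses are not given: they have to be found in the camera images.
- tank: damp chamber: open-topped stainless steel tank, fixed to the bench, with a wire cradle on its floor. Outside 136 x 182 mm, walls 3 mm, inside 130 (its x) x 176 mm (its y), rim 126 mm above the bench. Origin on the bench under its middle, z up, y along its long side
- tank_cradle (a point): middle of the wire cradle in the tank, 19 mm above the bench, where a wad's foot stands: two runners, and on each side a low hairpin, 84 mm long along the tank's y. Inner faces 42 mm apart (along the tank's x) at the foot, 56 mm at their top 45 mm above the bench. The wad's long side goes along the tank's y. Axes as the tank's
- lid: loose steel lid, 0.3 kg: plate 148 (its x) x 194 mm (its y), 3 mm thick, with an 8 mm deep, slightly tapered flange below that fits inside the rim with 4 mm play. Origin: middle of the flange's lower edge, z up; top face 11 mm above it. Seated (as at the start), the plate lies on the rim, the origin is 118 mm above the bench and its x, y lie along the tank's (a half turn fits too)
- knob: the lid's black oblong knob, fixed to the lid, 50 mm long along the lid's x, 20 mm wide along its y (grip across this) and 22 mm high, on two short posts that leave a 10 mm gap under it; its origin is on the lid's top face in the middle, axes as the lid's
- knob_middle (a point): middle of the knob's grip, 32 mm above the lid's origin and 21 mm above the lid's top face
- tray: small white moulded tray lined with a torn beige blotting sheet, 240 (its x) x 300 (its y) x 50 mm, fixed; origin under its middle on the bench, z up. Flat floor 170 (its x) x 230 mm, 6 mm above the bench, sloping walls. The lid fits flat on this floor with its y along the tray's y (either way round). A larger tray with colourful prints stands to its left
- rack: aluminium wire drying rack, fixed; origin on the bench under its middle, z up. Its two bays lie 40 mm either side of its middle along its x; wads stand on edge on runners 28 mm above the bench, between wire hairpins 73 mm high, long side along the rack's y. One bay holds the wad of prints, the other the pressing board; which is which varies
- wad: wad of stuck photo prints, a rigid ragged block, 0.3 kg, standing on its long edge: 41 mm thick over its curled leaves (solid block 32 mm), 128 mm long (solid 118), 98 mm high (solid 88). Its x axis points up, y along its long side, z through its thickness. Origin: on one big face; use the two points
- wad_top (a point): middle of the top edge of the wad's solid block (halfway through its thickness, 88 mm above its foot); a few curled leaves stand up to 9 mm above it. Same axes as the wad
- wad_foot (a point): middle of the bottom edge of the wad's solid block, on which it stands. Same axes as the wad
- board: smooth, plain beige pressing board, a block 24 mm thick, 100 mm high, 130 mm long, without pictures or loose leaves, standing on edge in the rack's other bay in the same way; to be left there
- weight: grey cloth-covered lead weight, 100 (its x) x 46 (its y; solid 44) x 27 mm, 0.6 kg; origin in the middle of its underside, z up. Starts lying on the album. On the lid it fits beside the knob with its length along the lid's x and its middle about 64 mm from the knob's along the lid's y, on either side
- album: swollen album with a spotted cover, lying flat, 177 (its x) x 149 x 74 mm, fixed; origin under it near its middle on the bench; its top, 74 mm above the bench, carries the weight
- jar: white screw jar with a red cap, 57 mm across, 75 mm high, a bystander; origin under its middle
- swab_tub: clear round tub of cotton buds, 77 mm across, 80 mm high, a bystander; origin under its middle
- loupe: black stand loupe, 43 mm across, 38 mm high, a bystander; origin under its middle
Mind the look-alikes: they are no part of the job. There is more than one size of the tank; the one meant has the size given above.

How it is judged:
By the outcome, as a careful person would: the job done as asked, in the order asked, and still so for the second after the job is handed in, with the robot touching nothing.
It also fails if it takes over 72 s, if anything falls off the work surface, if the arm or the gripper's body presses on something with over 40 N, if the wrist force passes 120 N, or if a joint passes its speed limit or range.

### The arm

A 6-joint arm with a two-finger parallel gripper is mounted at the origin on the work surface; the furniture and walls round the work are solid. World frame = base frame: x ahead of the robot, y to its left, z up, the work surface at z = 0. Lengths are in mm, angles in rad, forces in N, time in s.
With the tool pointing down it reaches from about 350 to 875 mm from the base axis. Payload 4.2 kg.
Tool frame: the origin (TCP) lies midway between the tips of the shut fingers; the grasp point (between the pads) lies 19 mm behind it (tcp_to_grasp is the distance from the TCP to the grasp point, in mm); z points along the fingers, y is the line along which they close (so a half turn about z gives the same grasp; the last joint's range is limited). The gripper opens to 85 mm and grips with 20 to 120 N. Pads are 22 mm wide; open, the fingers measure 114 mm over their backs; the gripper's body (76 mm by 85 mm) begins 54 mm behind the grasp point. The pads swing forward as they close: fully open they stand 13 mm farther back than shut.
Start: joints at [1.599, 0.385, 0.008, 0, -1.194, -0.259], TCP at [142.941, 608.414, 231.312] pointing down, gripper open.
Joint ranges: [-3.14, 3.14], [-1.21, 2.06], [-1.07, 1.41], [-3.16, 2.05], [-2.99, -0.16], [-3.1, 3.1]. Speed limits (rad/s): [2.79, 2.79, 3.14, 3.14, 3.14, 3.14].

### API

Orientations are given as a unit quaternion [x, y, z, w].
In Python, from bench import read_state, get_image, job_done, tcp_to_grasp gives the robot as it stands.
- The arm moves only by the tool jog_arm, never from a script. Its argument "plan" is a list of rows, each a list of 3 entries, a list of its own where there are three numbers: the finger opening in mm, from 0 to 85.4, then the shift along the tool's x, y, z as a fraction of full scale, then the turn, a rotation vector about the tool's x, y, z as a fraction of full scale. A call has 1 to 10 rows; each row is the pose to reach, as a shift and turn from the pose commanded when the call began, along the tool's axes at that moment; what a row does not reach only later rows make up. Full scale, the value 1, is 0.1 m for a shift and 60 degrees for a turn. A row lasts 1/8 s, in which the tool goes at most 62.5 mm and 10.7 degrees, less where a joint would pass 70% of its speed; a pose out of reach is approached as far as the arm can. A call with a number of a shift or a turn outside -1 to 1 is refused whole. A call with a gripper value outside its range is refused whole. The fingers move at their own pace and stop on an object; the grip force is fixed at half the most. Time passes only in rows, so rows that repeat a pose let the fingers close. It gives the time, the measured TCP pose, the force, the opening and the grip force at its end, in the units of the state.
- read_state(): the state, without advancing time (a new reading comes with each control period).
- get_image(name): name is "scene" or "top" or "wrist"; returns a dict with "img" (400x640x3 uint8, red, green, blue), "range_z" (400x640 float32, mm along the optical axis (not along the pixel's ray), 0 where there is no reading), "intrinsics" (3x3 intrinsics, pixels), "extrinsics" (4x4, takes a point from camera to world coordinates); the wrist camera has in their place "tool_from_camera" (4x4, takes a point from camera to tool coordinates, whose origin is the TCP and whose axes are the flange's). Camera axes: x right, y down, z forward; pixel columns grow to the right and rows downward; lengths in mm; the calibration is good to about 2 mm. The wrist camera is an equidistant fisheye: a pixel r from the principal point sees the ray r / f radians off the axis. A picture is of the moment at which its call begins: read the wrist's pose just before it.
- job_done(): hands the job in; it is judged then, once.
The state is a dict: "clock": time; "joints": joint angles; "joint_vel": joint speeds; "joint_efforts": joint torques, N m; "position": TCP position; "ee_rot": TCP orientation; "contact_force": force on the tool from outside, world axes, zero at the start; "wrist_torque": the same for the moment, N m; "gripper_width": finger opening in mm; "grasp_force": force on a finger pad.
Only numpy, scipy, OpenCV 4.12 (cv2) and the standard library are available. Lean on these libraries where they do the work, as an engineer would, in place of code of your own. Each camera call takes 0.05 s, during which the arm holds its last target. There are 200 camera calls.

## Working session

There is one attempt and no reset: what is moved stays moved. The work goes in short steps, Python scripts to look and compute and a tool call to move; the robot and the scene stay as the last step left them, time stands still between calls to the robot, and variables do not carry over. Pictures are saved under pics/ and viewed, at most 12 in all, crops included, and the job is handed in when it is done.

Besides the shell and the picture viewer there is one more tool, called after ">>>" as a command line: name --argument value ..., lists and objects as JSON in quotes. jog_arm: Moves the arm, as the interface text tells. Its arguments: {"type":"object","properties":{"plan":{"type":"array"}},"required":["plan"]}

```bash
mkdir -p pics; ls
cat > h.py <<'E'
import numpy as np, cv2, json
from bench import read_state, get_image, job_done, tcp_to_grasp
from scipy.spatial.transform import Rotation as R
def cloud(name):
    s=read_state(); d=get_image(name); z=d["range_z"]; K=np.array(d["intrinsics"]); 
    v,u=np.mgrid[0:400,0:640]
    if name!="wrist":
        P=np.stack([(u-K[0,2])/K[0,0]*z,(v-K[1,2])/K[1,1]*z,z],-1); T=np.array(d["extrinsics"])
    else:
        a=(u-K[0,2])/K[0,0]; b=(v-K[1,2])/K[1,1]; r=np.hypot(a,b)+1e-9; t=np.tan(np.minimum(r,1.5))/r
        P=np.stack([a*t*z,b*t*z,z],-1); M=np.eye(4); M[:3,:3]=R.from_quat(s["ee_rot"]).as_matrix(); M[:3,3]=s["position"]
        T=M@np.array(d["tool_from_camera"])
    W=P@T[:3,:3].T+T[:3,3]; W[z<=0]=np.nan
    return d["img"],W
def save(img,name): cv2.imwrite("pics/"+name,img[:,:,::-1])
E
python3 - <<'E'
from h import *
s=read_state(); print({k:np.round(v,3).tolist() for k,v in s.items()}, tcp_to_grasp)
for n in ["top","scene"]:
    i,W=cloud(n); save(i,n+"0.png"); np.save(n+"0.npy",W); np.save(n+"0i.npy",i)
    print(n, np.array(get_image(n)["extrinsics"]).round(2).tolist())
E
```

```text
pics
{'clock': 0.0, 'joints': [1.599, 0.386, 0.007, -0.001, -1.194, -0.259], 'joint_vel': [-0.0, -0.002, -0.001, -0.0, -0.001, 0.002], 'joint_efforts': [0.0, -39.23, 18.84, 4.186, -0.005, -0.0], 'position': [142.823, 607.864, 230.216], 'ee_rot': [0.993, -0.115, -0.0, 0.001], 'contact_force': [-0.249, -0.237, -0.492], 'wrist_torque': [0.029, -0.015, 0.021], 'grasp_force': 0.0, 'gripper_width': 85.318} 18.700000000000003
top [[-0.02, -0.98, 0.18, 246.97], [-1.0, 0.02, 0.01, -49.62], [-0.01, -0.18, -0.98, 1260.36], [0.0, 0.0, 0.0, 1.0]]
scene [[0.83, -0.25, 0.5, -240.37], [-0.56, -0.34, 0.75, -1052.81], [-0.02, -0.9, -0.43, 686.41], [0.0, 0.0, 0.0, 1.0]]
```

View pics/top0.png

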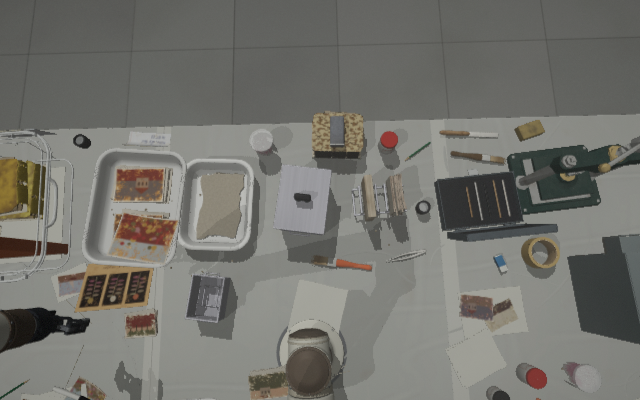

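View pics/scene0.png

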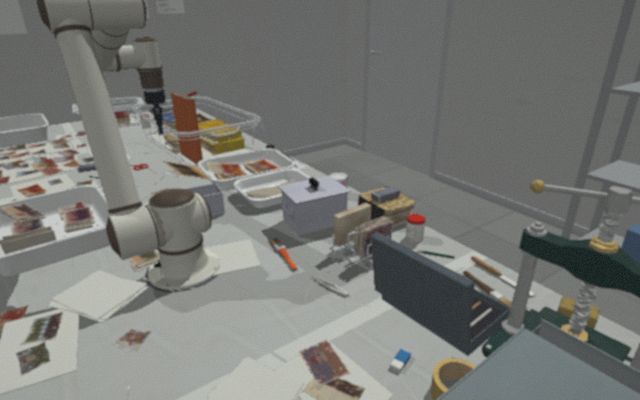

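The top view shows the lid at (304,199) with its knob at (302,197), the small tray at (217,204), and the rack at (380,200) with blocks at 368 and 397. The weight is at (337,130), the jar at (389,140), the tub at (262,142) and the loupe at (423,207). I'll measure these next and look closely at the rack.

Run:
```python
from h import *
W=np.load("top0.npy"); i=np.load("top0i.npy"); S=np.load("scene0i.npy")
a=cv2.resize(i[165:235,340:440],(800,560),interpolation=cv2.INTER_CUBIC)[:, :560]
a=cv2.resize(i[170:225,340:420],(400,275),interpolation=cv2.INTER_CUBIC); b=cv2.resize(S[190:270,320:420],(400,320),interpolation=cv2.INTER_CUBIC)
c=np.zeros((320,800,3),np.uint8); c[:275,:400]=a; c[:,400:]=b; save(c,"rack.png")
def rect(name,box,z0,z1):
    u0,u1,v0,v1=box; P=W[v0:v1,u0:u1].reshape(-1,3); P=P[(P[:,2]>z0)&(P[:,2]<z1)]
    r=cv2.minAreaRect(P[:,:2].astype(np.float32)); print(name,len(P),np.round(r[0],1),np.round(r[1],1),round(r[2],1),"z",np.round(np.nanpercentile(P[:,2],[5,50,95]),1), "mean",P.mean(0).round(1))
rect("lid",(268,340,160,240),118,138)
rect("knob",(285,320,180,210),142,175)
rect("trayfloor",(190,250,165,245),2,10)
rect("trayrim",(170,262,150,256),42,58)
rect("weight",(322,352,105,158),92,112)
rect("album",(305,370,100,165),60,90)
rect("left",(355,383,170,225),105,150)
rect("right",(383,410,170,225),105,150)
rect("left2",(355,383,170,225),80,150)
rect("right2",(383,410,170,225),80,150)
rect("rackall",(345,412,165,230),20,78)
rect("jar",(375,405,125,155),60,90)
rect("tub",(245,280,125,160),60,90)
rect("loupe",(412,435,197,218),25,50)
```

```text
lid 3179 [461.7  14. ] [153.1 199.1] 81.8 z [125.6 129.  132.6] mean [459.5  13.8 129. ]
knob 121 [460.9  13.4] [48.4 20.3] 82.3 z [149.9 159.9 163.5] mean [460.   13.5 158.8]
trayfloor 1677 [464.3 294.5] [195.5 252.3] 90.0 z [3.7 7.9 9.8] mean [465.9 300.9   7.5]
trayrim 1414 [471.6 309.5] [298.7 337.8] 88.7 z [43.2 49.2 56.9] mean [465.2 298.6  49.4]
weight 414 [685.  -96.3] [41.7 99.7] 88.4 z [ 94.6  99.1 102.6] mean [683.9 -96.1  99. ]
album 1642 [690.4 -99.1] [166.9 144.1] 86.5 z [67.  71.8 76.2] mean [685.6 -98.9  71.8]
left 381 [ 465.9 -187.8] [129.5  24.2] 4.0 z [114.5 127.6 130.9] mean [ 464.3 -186.9  126.5]
right 455 [ 472.  -274.8] [121.4  38.7] 4.3 z [107.7 115.2 122.9] mean [ 473.2 -272.7  115.3]
left2 427 [ 465.8 -187.7] [129.6  24.4] 3.7 z [ 92.9 127.2 130.9] mean [ 463.2 -186.   122.9]
right2 528 [ 470.9 -274.5] [123.6  39.5] 4.3 z [ 90.4 114.4 122.5] mean [ 471.4 -271.   112.3]
rackall 425 [ 465.9 -229.9] [126.2 169. ] 2.7 z [26.4 66.2 75.5] mean [ 463.2 -215.2   57.2]
jar 248 [ 659.2 -265.4] [54.8 55. ] 23.7 z [68.6 74.7 78.8] mean [ 658.  -264.1   74.5]
tub 435 [665.6 146.9] [76.1 71.7] 1.2 z [78.  81.9 86. ] mean [664.  147.4  82. ]
loupe 146 [ 441.9 -369.4] [41.7 40.5] 52.4 z [27.5 33.7 40.2] mean [ 442.2 -369.7   33.8]
```

View pics/rack.png

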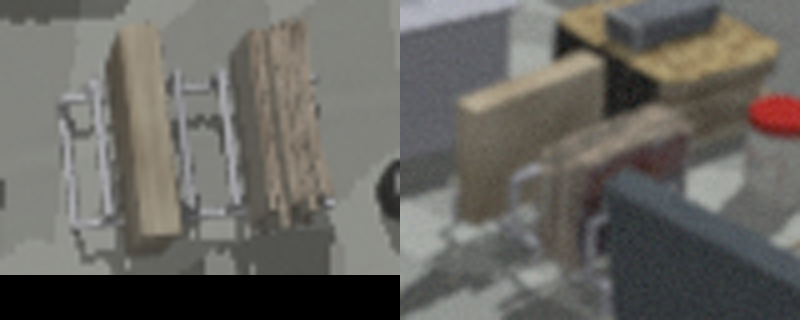

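The block on the right, at (397,193), is the ragged wad and the left one is the smooth board. Next I'll fit the tray and write a move planner that tracks the commanded pose.

```bash
cat > m.py <<'E'
# m.py: works out jog rows. usage: python3 m.py open x y z phi [step_mm] ; phi = heading of tool x in deg, tool down. State in cmd.json
import sys,json,numpy as np
def go(op,tgt,step=45.,out=True):
    c=json.load(open("cmd.json")); c=np.array(c,float); tgt=np.array(tgt,float); d=tgt-c
    n=max(1,int(np.ceil(max(np.abs(d[:3]).max()/98,np.linalg.norm(d[:3])/130,abs(d[3])/58))))
    for k in range(n):
        g=c+(tgt-c)/(n-k); f=np.radians(c[3]); ex=np.array([np.cos(f),np.sin(f),0]); ey=np.array([np.sin(f),-np.cos(f),0])
        dd=g-c; s=np.round([dd@np.r_[ex,0]/100,dd@np.r_[ey,0]/100,-dd[2]/100],3); t=round(-dd[3]/60,3)
        m=max(1,int(np.ceil(max(np.linalg.norm(s)*100/step,abs(t)*60/9)))); 
        rows=[[op,np.round(s*(j+1)/m,3).tolist(),[0,0,round(t*(j+1)/m,3)]] for j in range(m)]
        print(m,json.dumps(rows).replace(" ",""))
        c[:3]+=100*(s[0]*ex+s[1]*ey-s[2]*np.array([0,0,1])); c[3]-=60*t
    json.dump(c.tolist(),open("cmd.json","w")); print("->",c.round(1))
if __name__=="__main__":
    a=list(map(float,sys.argv[1:])); go(a[0],a[1:5],*a[5:])
E
python3 - <<'E'
from h import *
W=np.load("top0.npy")
z=W[:,:,2]
for t in (20,30,40):
    m=((z<t)).astype(np.uint8); m[:, :185]=0; m[:,252:]=0; m[:162]=0; m[252:]=0
    n,l=cv2.connectedComponents(cv2.erode(m,np.ones((3,3)))); k=l[204,217]; P=W[l==k][:,:2]
    r=cv2.minAreaRect(P.astype(np.float32)); print(t,len(P),np.round(r[0],1),np.round(r[1],1),round(r[2],1))
s=read_state(); f=np.degrees(2*np.arctan2(s["ee_rot"][1],s["ee_rot"][0])); print(f)
json.dump([142.941,608.414,231.312,f],open("cmd.json","w"))
E
python3 m.py 85 461 13.5 231 -98.2
```

```text
20 3726 [468.2 301.5] [183.3 245.1] 87.3
30 4077 [468.7 302.6] [189.9 251.2] 87.0
40 4407 [468.4 302.2] [198.4 260.1] 88.6
-13.229653978237808
3 [[85.0,[0.212,0.241,0.0],[0,0,0.067]],[85.0,[0.425,0.482,0.0],[0,0,0.135]],[85.0,[0.637,0.723,0.0],[0,0,0.202]]]
3 [[85.0,[0.258,0.191,0.0],[0,0,0.067]],[85.0,[0.516,0.383,0.001],[0,0,0.135]],[85.0,[0.774,0.574,0.001],[0,0,0.202]]]
3 [[85.0,[0.293,0.133,0.0],[0,0,0.067]],[85.0,[0.585,0.265,0.0],[0,0,0.135]],[85.0,[0.878,0.398,0.0],[0,0,0.202]]]
3 [[85.0,[0.314,0.068,0.0],[0,0,0.068]],[85.0,[0.628,0.137,0.001],[0,0,0.135]],[85.0,[0.942,0.205,0.001],[0,0,0.203]]]
3 [[85.0,[0.321,0.001,0.0],[0,0,0.067]],[85.0,[0.643,0.001,0.0],[0,0,0.135]],[85.0,[0.964,0.002,0.0],[0,0,0.202]]]
3 [[85.0,[0.314,-0.067,0.0],[0,0,0.068]],[85.0,[0.628,-0.134,0.001],[0,0,0.135]],[85.0,[0.942,-0.201,0.001],[0,0,0.203]]]
3 [[85.0,[0.293,-0.132,0.0],[0,0,0.067]],[85.0,[0.586,-0.263,0.0],[0,0,0.135]],[85.0,[0.879,-0.395,0.0],[0,0,0.202]]]
-> [461.   13.5 231.  -98.2]
```

>>> jog_arm --plan '[[85.0,[0.212,0.241,0.0],[0,0,0.067]],[85.0,[0.425,0.482,0.0],[0,0,0.135]],[85.0,[0.637,0.723,0.0],[0,0,0.202]]]'

```text
clock: 0.57
position: [188.7, 522.5, 231.0]
ee_rot: [0.975, -0.22, 0.0, 0.0]
contact_force: [-0.0, -0.3, 0.5]
gripper_width: 85.2
grasp_force: 0.0
```

>>> jog_arm --plan '[[85.0,[0.258,0.191,0.0],[0,0,0.067]],[85.0,[0.516,0.383,0.001],[0,0,0.135]],[85.0,[0.774,0.574,0.001],[0,0,0.202]]]'

```text
clock: 0.95
position: [234.2, 437.3, 231.1]
ee_rot: [0.947, -0.322, -0.0, 0.0]
contact_force: [0.4, -0.5, 0.7]
gripper_width: 85.1
grasp_force: 0.0
```

>>> jog_arm --plan '[[85.0,[0.293,0.133,0.0],[0,0,0.067]],[85.0,[0.585,0.265,0.0],[0,0,0.135]],[85.0,[0.878,0.398,0.0],[0,0,0.202]]]'

```text
clock: 1.32
position: [279.6, 352.4, 231.2]
ee_rot: [0.907, -0.42, -0.0, 0.0]
contact_force: [-0.9, 0.5, -0.3]
gripper_width: 84.7
grasp_force: 0.0
```

>>> jog_arm --plan '[[85.0,[0.314,0.068,0.0],[0,0,0.068]],[85.0,[0.628,0.137,0.001],[0,0,0.135]],[85.0,[0.942,0.205,0.001],[0,0,0.203]]]'

```text
clock: 1.7
position: [325.0, 267.4, 231.1]
ee_rot: [0.858, -0.514, -0.0, -0.0]
contact_force: [0.5, -0.4, 0.2]
gripper_width: 85.1
grasp_force: 0.0
```

>>> jog_arm --plan '[[85.0,[0.321,0.001,0.0],[0,0,0.067]],[85.0,[0.643,0.001,0.0],[0,0,0.135]],[85.0,[0.964,0.002,0.0],[0,0,0.202]]]'

```text
clock: 2.08
position: [370.4, 182.4, 231.2]
ee_rot: [0.799, -0.602, -0.0, -0.0]
contact_force: [0.8, 0.1, -0.5]
gripper_width: 85.4
grasp_force: 0.0
```

>>> jog_arm --plan '[[85.0,[0.314,-0.067,0.0],[0,0,0.068]],[85.0,[0.628,-0.134,0.001],[0,0,0.135]],[85.0,[0.942,-0.201,0.001],[0,0,0.203]]]'

```text
clock: 2.45
position: [415.9, 97.5, 231.0]
ee_rot: [0.73, -0.683, -0.0, -0.0]
contact_force: [0.2, -0.1, -0.1]
gripper_width: 84.7
grasp_force: 0.0
```

>>> jog_arm --plan '[[85.0,[0.293,-0.132,0.0],[0,0,0.067]],[85.0,[0.586,-0.263,0.0],[0,0,0.135]],[85.0,[0.879,-0.395,0.0],[0,0,0.202]]]'

```text
clock: 2.82
position: [461.3, 12.5, 231.0]
ee_rot: [-0.654, 0.757, 0.0, 0.0]
contact_force: [0.1, 0.5, 0.1]
gripper_width: 84.8
grasp_force: 0.0
```

Run:
```python
from h import *
s=read_state(); print(np.round(s["position"],1),np.round(s["ee_rot"],4),np.round(s["joints"],2))
i,W=cloud("wrist"); save(i,"w1.png"); np.save("w1.npy",W); np.save("w1i.npy",i)
P=W.reshape(-1,3)
def rect(n,x,y,r,z0,z1):
    m=(np.hypot(P[:,0]-x,P[:,1]-y)<r)&(P[:,2]>z0)&(P[:,2]<z1); Q=P[m]
    if len(Q)<10: print(n,len(Q)); return
    a=cv2.minAreaRect(Q[:,:2].astype(np.float32)); print(n,len(Q),np.round(a[0],1),np.round(a[1],1),round(a[2],1),np.median(Q[:,2]).round(1))
rect("knob",461,13.5,45,145,180); rect("lid",461,13.5,140,120,138)
rect("knob",461,13.5,45,152,180);
```

```text
[461.3  12.5 231. ] [-6.539e-01  7.566e-01  1.000e-04  0.000e+00] [ 0.38  0.1  -0.37 -0.   -1.09 -0.53]
knob 1748 [463.4  11.7] [49.1 20.2] 81.9 158.8
lid 36365 [463.9  12.8] [153.2 199.7] 81.7 127.6
knob 1695 [463.5  11.9] [48.7 20.2] 82.3 158.8
```

View pics/w1.png

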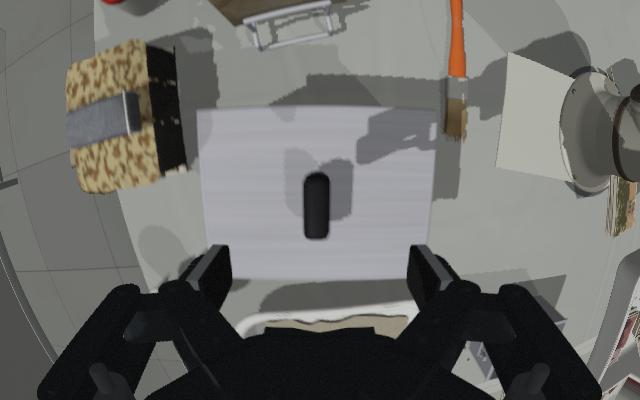

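The wrist view shows the knob at (316,206), centred between the fingers, with the lid square to them. Next I'll descend and grip it.

```bash
python3 m.py 85 462.8 12.3 132 -98.2 35
```

```text
2 [[85.0,[0.002,-0.005,0.248],[0,0,0.0]],[85.0,[0.005,-0.01,0.495],[0,0,0.0]]]
2 [[85.0,[0.002,-0.004,0.248],[0,0,0.0]],[85.0,[0.004,-0.009,0.495],[0,0,0.0]]]
-> [462.8  12.3 132.  -98.2]
```

>>> jog_arm --plan '[[70,[0.002,-0.005,0.248],[0,0,0]],[60,[0.005,-0.01,0.495],[0,0,0]]]'

```text
clock: 3.12
position: [462.0, 12.6, 181.0]
ee_rot: [-0.655, 0.756, -0.0, 0.0]
contact_force: [-0.4, -0.6, -0.4]
gripper_width: 60.0
grasp_force: 0.0
```

>>> jog_arm --plan '[[50,[0.002,-0.004,0.248],[0,0,0]],[50,[0.004,-0.009,0.42],[0,0,0]],[50,[0.004,-0.009,0.495],[0,0,0]],[40,[0.004,-0.009,0.495],[0,0,0]]]'

```text
clock: 3.62
position: [462.7, 12.3, 131.9]
ee_rot: [-0.655, 0.756, 0.0, -0.0]
contact_force: [0.7, 0.5, -0.6]
gripper_width: 40.0
grasp_force: 0.0
```

>>> jog_arm --plan '[[25,[0,0,0],[0,0,0]],[10,[0,0,0],[0,0,0]],[10,[0,0,0],[0,0,0]],[10,[0,0,0],[0,0,0]],[10,[0,0,0],[0,0,0]]]'

```text
clock: 4.25
position: [463.3, 12.6, 132.9]
ee_rot: [-0.655, 0.756, -0.0, 0.001]
contact_force: [-2.1, 0.7, 5.3]
gripper_width: 19.1
grasp_force: 60.7
```

```bash
python3 m.py 10 462.8 12.3 165 -98.2 17; python3 m.py 10 469.5 301 165 -92.4 35;  python3 m.py 10 469.5 301 90 -92.4 25;python3 m.py 10 469.5 301 24 -92.4 12
```

```text
2 [[10.0,[0.0,-0.0,-0.165],[0,0,0.0]],[10.0,[0.0,-0.0,-0.33],[0,0,0.0]]]
-> [462.8  12.3 165.  -98.2]
3 [[10.0,[-0.319,0.038,0.0],[0,0,-0.011]],[10.0,[-0.637,0.077,0.0],[0,0,-0.021]],[10.0,[-0.956,0.115,0.0],[0,0,-0.032]]]
3 [[10.0,[-0.32,0.028,0.0],[0,0,-0.011]],[10.0,[-0.639,0.055,0.0],[0,0,-0.021]],[10.0,[-0.959,0.083,0.0],[0,0,-0.032]]]
3 [[10.0,[-0.32,0.017,0.0],[0,0,-0.011]],[10.0,[-0.641,0.033,0.0],[0,0,-0.021]],[10.0,[-0.961,0.05,0.0],[0,0,-0.032]]]
-> [469.5 301.  165.  -92.4]
3 [[10.0,[0.0,0.0,0.25],[0,0,-0.0]],[10.0,[0.0,0.0,0.5],[0,0,-0.0]],[10.0,[0.0,0.0,0.75],[0,0,-0.0]]]
-> [469.5 301.   90.  -92.4]
6 [[10.0,[0.0,0.0,0.11],[0,0,-0.0]],[10.0,[0.0,0.0,0.22],[0,0,-0.0]],[10.0,[0.0,0.0,0.33],[0,0,-0.0]],[10.0,[0.0,0.0,0.44],[0,0,-0.0]],[10.0,[0.0,0.0,0.55],[0,0,-0.0]],[10.0,[0.0,0.0,0.66],[0,0,-0.0]]]
-> [469.5 301.   24.  -92.4]
```

>>> jog_arm --plan '[[10,[0,0,-0.05],[0,0,0]],[10,[0,0,-0.165],[0,0,0]],[10,[0,0,-0.33],[0,0,0]]]'

```text
clock: 4.62
position: [462.1, 12.1, 165.0]
ee_rot: [-0.655, 0.756, 0.0, -0.001]
contact_force: [-0.2, 1.0, -3.0]
gripper_width: 19.2
grasp_force: 59.3
```

>>> jog_arm --plan '[[10,[-0.15,0.018,0],[0,0,-0.005]],[10,[-0.4,0.048,0],[0,0,-0.013]],[10,[-0.67,0.081,0],[0,0,-0.021]],[10,[-0.956,0.115,0],[0,0,-0.032]]]'

```text
clock: 5.12
position: [464.4, 109.9, 164.4]
ee_rot: [-0.668, 0.745, 0.0, -0.001]
contact_force: [-0.1, -0.4, -3.6]
gripper_width: 19.4
grasp_force: 59.5
```

>>> jog_arm --plan '[[10,[-0.32,0.028,0],[0,0,-0.011]],[10,[-0.639,0.055,0],[0,0,-0.021]],[10,[-0.959,0.083,0],[0,0,-0.032]]]'

```text
clock: 5.5
position: [466.5, 206.4, 164.2]
ee_rot: [-0.68, 0.733, 0.0, -0.001]
contact_force: [-0.2, -0.7, -4.4]
gripper_width: 19.0
grasp_force: 59.4
```

>>> jog_arm --plan '[[10,[-0.32,0.017,0],[0,0,-0.011]],[10,[-0.641,0.033,0],[0,0,-0.021]],[10,[-0.85,0.043,0],[0,0,-0.028]],[10,[-0.961,0.05,0],[0,0,-0.032]],[10,[-0.961,0.05,0],[0,0,-0.032]]]'

```text
clock: 6.12
position: [469.3, 301.2, 164.6]
ee_rot: [-0.692, 0.722, 0.0, -0.001]
contact_force: [0.5, -0.0, -4.3]
gripper_width: 18.9
grasp_force: 59.4
```

Run:
```python
from h import *
i,W=cloud("wrist"); save(i,"w2.png"); np.save("w2.npy",W)
i,W=cloud("top"); np.save("top1.npy",W); a=cv2.resize(i[140:260,160:340],(720,480)); save(a,"t1.png")
def rect(name,box,z0,z1):
    u0,u1,v0,v1=box; P=W[v0:v1,u0:u1].reshape(-1,3); P=P[(P[:,2]>z0)&(P[:,2]<z1)]
    r=cv2.minAreaRect(P[:,:2].astype(np.float32)); print(name,len(P),np.round(r[0],1),np.round(r[1],1),round(r[2],1))
rect("tankrim",(262,350,150,245),112,134)
W=np.load("w2.npy"); P=W.reshape(-1,3)
# tray rim as seen by wrist
m=(P[:,2]>44)&(P[:,2]<56)&(abs(P[:,1]-300)<135)&(abs(P[:,0]-468)<165); Q=P[m]
for lo,hi,ax in ((-165,-140,0),(140,165,0),(-135,-110,1),(110,135,1)):
    c=468 if ax==0 else 301; q=Q[(Q[:,ax]>c+lo)&(Q[:,ax]<c+hi)]; print(ax,lo,len(q), np.percentile(q[:,ax],[2,50,98]).round(1) if len(q) else "")
```

```text
tankrim 548 [461.8  13.8] [143.8 190.4] 81.7
0 -165 48 [304.9 325.6 327.9]
0 140 11 [608.1 609.  610.9]
1 -135 3513 [176.8 185.4 190.8]
1 110 3 [421.6 422.  422.5]
```

View pics/w2.png

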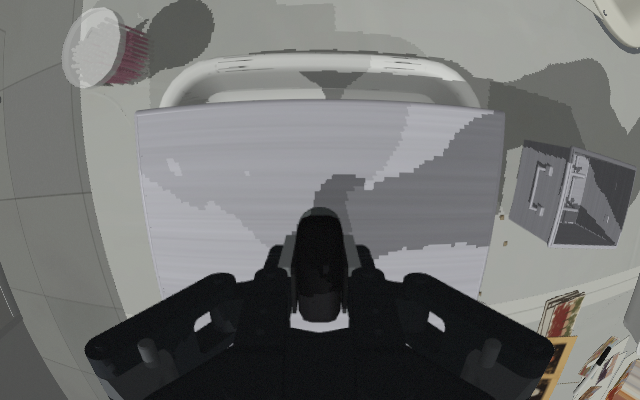

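The lid is held level over the tray: the far rim is visible and square at (320,65), and the knob is firm in the fingers. Now I'll lower it.

>>> jog_arm --plan '[[10,[0,0,0.25],[0,0,0]],[10,[0.01,0,0.5],[0,0,0]],[10,[0.01,0,0.75],[0,0,0]]]'

```text
clock: 6.6
position: [469.6, 298.9, 89.7]
ee_rot: [-0.691, 0.722, -0.0, 0.0]
contact_force: [-0.3, 1.1, -4.1]
gripper_width: 18.9
grasp_force: 59.5
```

>>> jog_arm --plan '[[10,[0,0,0.2],[0,0,0]],[10,[0,0,0.35],[0,0,0]],[10,[0,0,0.48],[0,0,0]],[10,[0,0,0.58],[0,0,0]],[10,[0,0,0.62],[0,0,0]],[10,[0,0,0.64],[0,0,0]],[10,[0,0,0.66],[0,0,0]]]'

```text
clock: 7.48
position: [469.8, 300.4, 24.4]
ee_rot: [-0.692, 0.722, 0.0, 0.001]
contact_force: [-0.5, 0.4, -3.5]
gripper_width: 18.9
grasp_force: 59.4
```

>>> jog_arm --plan '[[10,[0,0,0.01],[0,0,0]],[10,[0,0,0.02],[0,0,0]],[10,[0,0,0.02],[0,0,0]]]'

```text
clock: 7.85
position: [469.5, 300.1, 22.1]
ee_rot: [-0.692, 0.722, -0.0, 0.0]
contact_force: [-1.5, -0.2, -4.0]
gripper_width: 18.9
grasp_force: 59.4
```

>>> jog_arm --plan '[[10,[0,0,0.01],[0,0,0]],[10,[0,0,0.02],[0,0,0]],[10,[0,0,0.02],[0,0,0]]]'

```text
clock: 8.22
position: [469.6, 300.2, 21.6]
ee_rot: [-0.692, 0.722, -0.0, 0.0]
contact_force: [-2.3, -2.0, 5.9]
gripper_width: 19.1
grasp_force: 60.9
```

```bash
echo '[469.5,300,20,-92.4]'>cmd.json; python3 m.py 60 469.5 300 100 -92.4 45; python3 m.py 80 440 160 230 -115 50;python3 m.py 80 460 -255 230 -175.7 50
```

```text
2 [[60.0,[0.0,0.0,-0.4],[0,0,-0.0]],[60.0,[0.0,0.0,-0.8],[0,0,-0.0]]]
-> [469.5 300.  100.  -92.4]
2 [[80.0,[0.353,0.059,-0.325],[0,0,0.094]],[80.0,[0.706,0.118,-0.65],[0,0,0.188]]]
2 [[80.0,[0.358,-0.011,-0.325],[0,0,0.094]],[80.0,[0.715,-0.022,-0.65],[0,0,0.189]]]
-> [ 440.  160.  230. -115.]
2 [[80.0,[0.368,-0.194,-0.0],[0,0,0.101]],[80.0,[0.735,-0.387,-0.0],[0,0,0.202]]]
2 [[80.0,[0.318,-0.266,-0.0],[0,0,0.101]],[80.0,[0.637,-0.533,-0.0],[0,0,0.202]]]
2 [[80.0,[0.256,-0.328,-0.0],[0,0,0.101]],[80.0,[0.511,-0.655,-0.0],[0,0,0.202]]]
2 [[80.0,[0.182,-0.374,-0.0],[0,0,0.102]],[80.0,[0.363,-0.748,-0.0],[0,0,0.203]]]
2 [[80.0,[0.098,-0.404,-0.0],[0,0,0.101]],[80.0,[0.196,-0.808,-0.0],[0,0,0.202]]]
-> [ 460.1 -255.   230.  -175.7]
```

>>> jog_arm --plan '[[30,[0,0,0],[0,0,0]],[45,[0,0,0],[0,0,0]],[50,[0,0,0],[0,0,0]],[50,[0,0,0],[0,0,0]]]'

```text
clock: 8.72
position: [469.6, 300.1, 19.9]
ee_rot: [-0.692, 0.722, -0.0, -0.0]
contact_force: [0.5, 0.3, 0.7]
gripper_width: 49.8
grasp_force: 0.0
```

>>> jog_arm --plan '[[60,[0,0,-0.2],[0,0,0]],[60,[0,0,-0.5],[0,0,0]],[60,[0,0,-0.8],[0,0,0]]]'

```text
clock: 9.1
position: [469.4, 299.9, 100.6]
ee_rot: [-0.692, 0.722, -0.0, -0.0]
contact_force: [-0.0, -0.3, 0.4]
gripper_width: 59.9
grasp_force: 0.0
```

>>> jog_arm --plan '[[80,[0.353,0.059,-0.325],[0,0,0.094]],[80,[0.706,0.118,-0.65],[0,0,0.188]]]'

```text
clock: 9.35
position: [454.4, 229.3, 165.7]
ee_rot: [-0.617, 0.787, -0.0, -0.0]
contact_force: [0.4, 0.6, 0.4]
gripper_width: 79.9
grasp_force: 0.0
```

>>> jog_arm --plan '[[80,[0.358,-0.011,-0.325],[0,0,0.094]],[80,[0.715,-0.022,-0.65],[0,0,0.189]]]'

```text
clock: 9.6
position: [439.4, 158.8, 231.0]
ee_rot: [-0.536, 0.844, -0.0, 0.0]
contact_force: [1.4, 0.0, -0.3]
gripper_width: 80.0
grasp_force: 0.0
```

>>> jog_arm --plan '[[80,[0.368,-0.194,0],[0,0,0.101]],[80,[0.735,-0.387,0],[0,0,0.202]]]'

```text
clock: 9.85
position: [443.7, 75.9, 230.7]
ee_rot: [-0.444, 0.896, 0.0, 0.001]
contact_force: [0.2, -0.3, 0.7]
gripper_width: 80.0
grasp_force: 0.0
```

>>> jog_arm --plan '[[80,[0.318,-0.266,0],[0,0,0.101]],[80,[0.637,-0.533,0],[0,0,0.202]]]'

```text
clock: 10.1
position: [447.7, -7.2, 230.1]
ee_rot: [-0.346, 0.938, -0.0, 0.0]
contact_force: [0.9, 0.6, -0.3]
gripper_width: 79.9
grasp_force: 0.0
```

>>> jog_arm --plan '[[80,[0.256,-0.328,0],[0,0,0.101]],[80,[0.511,-0.655,0],[0,0,0.202]]]'

```text
clock: 10.35
position: [451.7, -90.2, 230.1]
ee_rot: [-0.245, 0.969, -0.0, 0.0]
contact_force: [0.5, -0.1, -0.1]
gripper_width: 79.9
grasp_force: 0.0
```

Run:
```python
from h import *
s=read_state(); print(np.round(s["position"],1))
i,W=cloud("wrist"); P=W.reshape(-1,3); np.save("w3.npy",W); save(i,"w3.png")
m=(abs(P[:,2]-126)<9)&(np.hypot(P[:,0]-462,P[:,1]-13)<140); Q=P[m]; r=cv2.minAreaRect(Q[:,:2].astype(np.float32)); print("rim",len(Q),np.round(r[0],1),np.round(r[1],1),r[2])
i,W=cloud("top")
def rect(name,box,z0,z1):
    u0,u1,v0,v1=box; P=W[v0:v1,u0:u1].reshape(-1,3); P=P[(P[:,2]>z0)&(P[:,2]<z1)]
    r=cv2.minAreaRect(P[:,:2].astype(np.float32)); print(name,len(P),np.round(r[0],1),np.round(r[1],1),round(r[2],1), np.median(P[:,2]).round(1))
rect("lid",(180,255,165,245),12,25); rect("lidknob",(200,235,190,220),36,60)
```

```text
[451.7 -90.2 230.1]
rim 4036 [463.4  11.8] [143.6 190. ] 81.6783218383789
lid 2978 [475.4 314. ] [292.1 204.4] 8.6 17.6
lidknob 94 [466.7 300.2] [47.5 18.6] 88.6 47.8
```

View pics/w3.png

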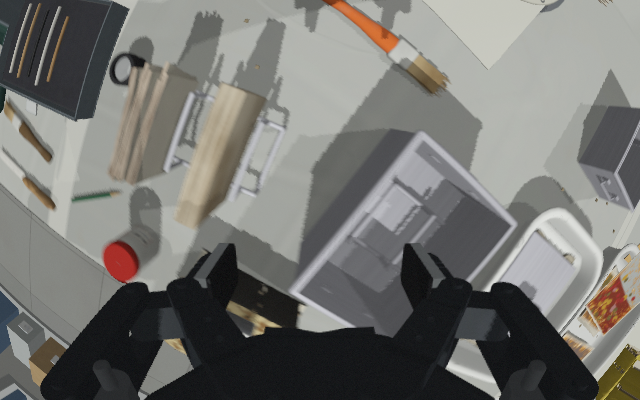

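The wrist view shows the open tank with its cradle near (390,225), the lid flat in the tray at (540,275), the board at (222,155) and the wad at (145,120). I'll carry on to above the wad.

>>> jog_arm --plan '[[80,[0.182,-0.374,0],[0,0,0.102]],[80,[0.363,-0.748,0],[0,0,0.203]]]'

```text
clock: 10.7
position: [455.9, -172.3, 230.1]
ee_rot: [-0.142, 0.99, 0.0, 0.0]
contact_force: [-0.2, 0.7, 1.5]
gripper_width: 80.4
grasp_force: 0.0
```

>>> jog_arm --plan '[[80,[0.098,-0.404,0],[0,0,0.101]],[80,[0.196,-0.808,0],[0,0,0.202]],[80,[0.196,-0.808,0],[0,0,0.202]]]'

```text
clock: 11.08
position: [459.8, -256.5, 229.4]
ee_rot: [-0.036, 0.999, 0.0, -0.0]
contact_force: [0.1, 1.0, -0.4]
gripper_width: 80.2
grasp_force: 0.0
```

Run:
```python
from h import *
s=read_state(); print(np.round(s["position"],1),np.round(s["joints"],2))
i,W=cloud("wrist"); P=W.reshape(-1,3); np.save("w4.npy",W); save(i,"w4.png")
def rect(n,x0,x1,y0,y1,z0,z1):
    m=(P[:,0]>x0)&(P[:,0]<x1)&(P[:,1]>y0)&(P[:,1]<y1)&(P[:,2]>z0)&(P[:,2]<z1); Q=P[m]
    if len(Q)<10: print(n,len(Q)); return
    a=cv2.minAreaRect(Q[:,:2].astype(np.float32)); print(n,len(Q),np.round(a[0],1),np.round(a[1],1),round(a[2],1),np.percentile(Q[:,2],[5,50,95]).round(1))
rect("wad",390,550,-320,-225,100,140);rect("wad",390,550,-320,-225,111,140);rect("board",390,550,-222,-150,115,140)
rect("rackwire",380,560,-330,-150,66,78)
# wad edge lines per x-slice, at height 105-119 (solid top)
for x in range(410,540,15):
    q=P[(abs(P[:,0]-x)<6)&(abs(P[:,1]+275)<45)&(P[:,2]>106)&(P[:,2]<122)]
    if len(q): print(x,np.percentile(q[:,1],[3,97]).round(1),len(q),np.median(q[:,2]).round(1))
P=np.load("w3.npy").reshape(-1,3)
a=np.radians(-8.3); c,sn=np.cos(a),np.sin(a); L=(P[:,:2]-[463.4,11.8])@np.array([[c,-sn],[sn,c]])  # L0 along tank long, L1 across
m=(abs(L[:,0])<60)&(abs(L[:,1])<50)&(P[:,2]>34)&(P[:,2]<55); q=L[m]; print("cradle",m.sum(), np.percentile(q[:,0],[2,50,98]).round(1))
h,e=np.histogram(q[:,1],np.arange(-50,51,4)); print(dict(zip(e.astype(int).tolist(),h.tolist())))
```

```text
[ 459.8 -256.5  229.4] [-0.2   0.22 -0.23  0.   -1.12 -1.3 ]
wad 4898 [ 474.3 -276.1] [126.3  39.1] 4.1 [106.1 114.2 122.2]
wad 4060 [ 476.9 -275.8] [119.2  39.1] 4.2 [111.6 114.9 122.4]
board 4037 [ 468.3 -189.9] [130.   25.1] 3.5 [121.3 126.5 127.6]
rackwire 1454 [ 461.8 -245.2] [110.4 129.5] 84.2 [68.5 71.2 75.3]
410 [-270.8 -269.3] 3 106.2
425 [-297.1 -260.3] 377 113.3
440 [-295.8 -261.2] 513 114.0
455 [-292.9 -260. ] 491 114.0
470 [-290.5 -259. ] 478 114.2
485 [-289.3 -258. ] 469 114.5
500 [-288.  -257.1] 450 114.7
515 [-288.5 -255.9] 440 114.3
530 [-289.4 -255.2] 316 114.4
cradle 730 [-43.4  -5.8  42.4]
{-50: 0, -46: 0, -42: 0, -38: 0, -34: 264, -30: 145, -26: 0, -22: 0, -18: 0, -14: 0, -10: 0, -6: 0, -2: 0, 2: 0, 6: 0, 10: 0, 14: 0, 18: 0, 22: 0, 26: 141, 30: 168, 34: 12, 38: 0, 42: 0, 46: 0}
```

View pics/w4.png

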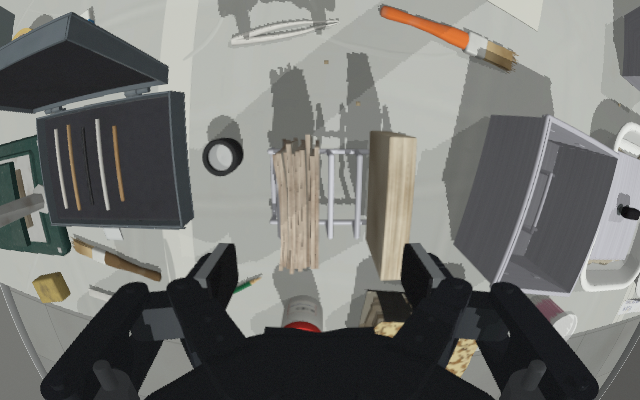

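The wad sits at (298,205) below the fingers, clear of the board at (392,205) and the loupe at (222,156). Now I'll descend and grip it.

```bash
python3 m.py 80 473 -275 140 -175.9 45;  python3 m.py 80 473 -275 76 -175.9 20
```

```text
3 [[80.0,[-0.038,-0.07,0.3],[0,0,0.001]],[80.0,[-0.076,-0.139,0.6],[0,0,0.003]],[80.0,[-0.114,-0.209,0.9],[0,0,0.004]]]
-> [ 473.  -275.   140.  -175.9]
4 [[80.0,[-0.0,0.0,0.16],[0,0,-0.0]],[80.0,[-0.0,0.0,0.32],[0,0,-0.0]],[80.0,[-0.0,0.0,0.48],[0,0,-0.0]],[80.0,[-0.0,0.0,0.64],[0,0,-0.0]]]
-> [ 473.  -275.    76.  -175.9]
```

>>> jog_arm --plan '[[80,[-0.038,-0.07,0.3],[0,0,0.001]],[80,[-0.076,-0.139,0.6],[0,0,0.003]],[80,[-0.114,-0.209,0.9],[0,0,0.004]]]'

```text
clock: 11.5
position: [473.1, -273.7, 139.4]
ee_rot: [-0.037, 0.999, 0.0, 0.0]
contact_force: [-0.1, 0.1, 0.4]
gripper_width: 80.3
grasp_force: 0.0
```

>>> jog_arm --plan '[[80,[0,0,0.16],[0,0,0]],[80,[0,0,0.32],[0,0,0]],[80,[0,0,0.48],[0,0,0]],[80,[0,0,0.58],[0,0,0]],[75,[0,0,0.64],[0,0,0]],[70,[0,0,0.64],[0,0,0]]]'

```text
clock: 12.25
position: [472.8, -274.6, 76.0]
ee_rot: [-0.036, 0.999, 0.0, -0.0]
contact_force: [-0.4, 0.3, 0.9]
gripper_width: 70.1
grasp_force: 0.0
```

>>> jog_arm --plan '[[60,[0,0,0],[0,0,0]],[52,[0,0,0],[0,0,0]],[46,[0,0,0],[0,0,0]],[40,[0,0,0],[0,0,0]],[34,[0,0,0],[0,0,0]],[28,[0,0,0],[0,0,0]],[20,[0,0,0],[0,0,0]],[20,[0,0,0],[0,0,0]],[20,[0,0,0],[0,0,0]]]'

```text
clock: 13.38
position: [472.8, -275.0, 76.1]
ee_rot: [-0.035, 0.999, -0.0, -0.0]
contact_force: [0.1, -0.0, 1.0]
gripper_width: 31.9
grasp_force: 59.3
```

The fingers stopped at 31.9 mm, so the solid block is gripped. Next I'll lift it and carry it to above the tank.

```bash
python3 m.py 20 473 -275 206 -175.9 40;  python3 m.py 20 462 11.8 206 -188.3 35
```

```text
2 [[20.0,[-0.0,0.0,-0.325],[0,0,-0.0]],[20.0,[-0.0,0.0,-0.65],[0,0,-0.0]]]
2 [[20.0,[-0.0,0.0,-0.325],[0,0,-0.0]],[20.0,[-0.0,0.0,-0.65],[0,0,-0.0]]]
-> [ 473.  -275.   206.  -175.9]
3 [[20.0,[-0.01,0.319,-0.0],[0,0,0.023]],[20.0,[-0.021,0.637,-0.0],[0,0,0.046]],[20.0,[-0.031,0.956,-0.0],[0,0,0.069]]]
3 [[20.0,[0.012,0.319,-0.0],[0,0,0.023]],[20.0,[0.025,0.637,-0.0],[0,0,0.046]],[20.0,[0.037,0.956,-0.0],[0,0,0.069]]]
3 [[20.0,[0.036,0.317,-0.0],[0,0,0.023]],[20.0,[0.071,0.634,-0.0],[0,0,0.045]],[20.0,[0.107,0.951,-0.0],[0,0,0.068]]]
-> [ 462.    11.8  206.  -188.3]
```

>>> jog_arm --plan '[[20,[0,0,-0.1],[0,0,0]],[20,[0,0,-0.3],[0,0,0]],[20,[0,0,-0.65],[0,0,0]]]'

```text
clock: 13.75
position: [471.5, -274.5, 140.4]
ee_rot: [-0.035, 0.999, 0.001, -0.002]
contact_force: [-0.2, -0.2, -1.8]
gripper_width: 32.0
grasp_force: 59.6
```

>>> jog_arm --plan '[[20,[0,0,-0.3],[0,0,0]],[20,[0,0,-0.55],[0,0,0]],[20,[0,0,-0.65],[0,0,0]]]'

```text
clock: 14.12
position: [473.2, -275.0, 207.6]
ee_rot: [-0.035, 0.999, -0.0, 0.001]
contact_force: [0.7, -0.4, -3.1]
gripper_width: 31.9
grasp_force: 59.6
```

>>> jog_arm --plan '[[20,[-0.004,0.15,0],[0,0,0.01]],[20,[-0.013,0.4,0],[0,0,0.028]],[20,[-0.021,0.67,0],[0,0,0.048]],[20,[-0.031,0.956,0],[0,0,0.069]]]'

```text
clock: 14.62
position: [468.3, -178.5, 205.0]
ee_rot: [0.001, 1.0, 0.0, -0.001]
contact_force: [0.2, -0.8, -2.4]
gripper_width: 31.5
grasp_force: 59.8
```

>>> jog_arm --plan '[[20,[0.012,0.319,0],[0,0,0.023]],[20,[0.025,0.637,0],[0,0,0.046]],[20,[0.037,0.956,0],[0,0,0.069]]]'

```text
clock: 15.0
position: [464.7, -82.7, 205.2]
ee_rot: [0.037, 0.999, 0.0, -0.001]
contact_force: [-0.4, 0.5, -2.2]
gripper_width: 32.1
grasp_force: 59.8
```

>>> jog_arm --plan '[[20,[0.036,0.317,0],[0,0,0.023]],[20,[0.071,0.634,0],[0,0,0.045]],[20,[0.097,0.87,0],[0,0,0.062]],[20,[0.107,0.951,0],[0,0,0.068]],[20,[0.107,0.951,0],[0,0,0.068]]]'

```text
clock: 15.62
position: [461.5, 11.9, 205.6]
ee_rot: [0.072, 0.997, -0.0, -0.001]
contact_force: [-0.2, -0.4, -1.7]
gripper_width: 31.4
grasp_force: 59.8
```

Run:
```python
from h import *
i,W=cloud("wrist"); P=W.reshape(-1,3); save(i,"w5.png"); np.save("w5.npy",W)
s=read_state(); print(np.round(s["position"],1))
q=P[(np.hypot(P[:,0]-463,P[:,1]-12)<85)&(P[:,2]>135)&(P[:,2]<262)]
a=np.radians(-8.3); c,sn=np.cos(a),np.sin(a); L=(P[:,:2]-[463.4,11.8])@np.array([[c,-sn],[sn,c]])
for z in range(145,260,8):
    m=(abs(P[:,2]-z)<4)&(abs(L[:,0])<90)&(abs(L[:,1])<40); 
    if m.sum()>8: print(z,m.sum(),np.percentile(L[m,0],[2,98]).round(1),np.percentile(L[m,1],[2,98]).round(1))
i,W=cloud("scene"); save(cv2.resize(i[130:280,220:440],(800,545)),"s5.png")
```

```text
[461.6  11.5 205.7]
161 22 [-56.8 -44.6] [-25.    3.8]
169 84 [-57.  -45.9] [-24.1  14.2]
177 119 [-56.2 -47.3] [-22.9  14.4]
185 116 [-57.8 -46.1] [-20.9  14. ]
193 91 [-56.  -45.8] [-19.2  14.2]
201 121 [-55.1 -45.6] [-18.3  14.6]
209 168 [-55.3  -7.5] [-27.   25.5]
217 427 [-56.9  -7.2] [-29.6  27.7]
225 495 [-57.2  -7.1] [-29.9  28. ]
233 2183 [-62.3  -0.7] [-27.5  25.5]
241 9999 [-53.4  15.5] [-19.9  16.5]
249 6279 [-50.5  12.4] [-33.1  31.7]
257 3074 [-48.3   9.6] [-39.1  38.8]
```

View pics/w5.png

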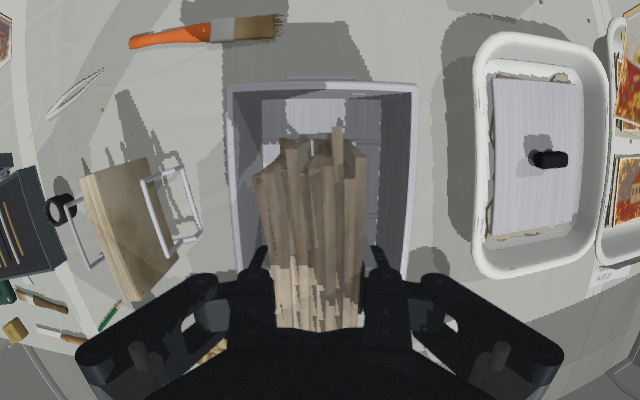

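The wrist view shows the wad held upright over the tank, between about x 258 and 365 px, with the tank rim at 230 to 415 px. The lid lies flat inside the tray. I'll measure rim and wad offsets in this same picture.

Run:
```python
from h import *
W=np.load("w5.npy"); P=W.reshape(-1,3); a=np.radians(-8.3); c,sn=np.cos(a),np.sin(a); L=(P[:,:2]-[463.4,11.8])@np.array([[c,-sn],[sn,c]])
z=P[:,2]
m=(abs(z-126)<5)&(abs(L[:,0])<105)&(abs(L[:,1])<85)
for k in range(-95,90,15):
    q=m&(abs(L[:,0]-k)<7); l=q&(L[:,1]<-50); r=q&(L[:,1]>50)
    f=lambda s: np.percentile(L[s,1],[3,97]).round(1) if s.sum()>5 else ""
    print(k,l.sum(),f(l),r.sum(),f(r))
e=m&(abs(L[:,1])<50); print("ends",[ (np.percentile(L[s,0],[3,97]).round(1) if s.sum()>5 else "") for s in (e&(L[:,0]<-70),e&(L[:,0]>70))])
# cradle
m=(z>30)&(z<55)&(abs(L[:,0])<50)&(abs(L[:,1])<45)
for lo,hi in ((-45,-15),(15,45)):
    q=m&(L[:,1]>lo)&(L[:,1]<hi); print("hairpin",q.sum(),np.percentile(L[q,1],[3,50,97]).round(1) if q.sum() else "", np.percentile(z[q],[50]) if q.sum() else "")
# wad left-side outline
m=(z>150)&(z<235)&(L[:,1]<-14)&(L[:,1]>-40)&(L[:,0]<-40)&(L[:,0]>-75)
for k in range(152,235,6):
    q=m&(abs(z-k)<3); print(k,q.sum(),np.percentile(L[q,1],[2,50]).round(1) if q.sum()>3 else "",end="; ")
```

```text
-95 204 [-69.3 -50.6] 232 [50.8 71.3]
-80 169 [-70.3 -63.9] 163 [65.7 72. ]
-65 170 [-70.2 -63.7] 164 [65.7 72.4]
-50 165 [-70.5 -63.8] 164 [65.4 72.2]
-35 158 [-69.8 -63.4] 162 [65.8 72.7]
-20 154 [-69.9 -63.5] 155 [65.7 72.2]
-5 145 [-69.9 -63.5] 157 [65.8 72.4]
10 143 [-70.  -63.5] 139 [65.9 72.6]
25 134 [-70.2 -63.9] 133 [65.7 72.1]
40 124 [-70.1 -63.5] 120 [65.9 72.6]
55 57 [-69.8 -63.9] 100 [65.9 72.5]
70 0  6 [70.4 72.5]
85 0  0 
ends [array([-93.8, -87.6]), '']
hairpin 5 [-26.3 -24.4 -23.6] [32.2404166]
hairpin 24 [29.  32.3 34.4] [42.93203925]
152 0 ; 158 0 ; 164 6 [-25.  -24.4]; 170 18 [-23.7 -22.1]; 176 29 [-22.9 -20.4]; 182 23 [-21.6 -18.4]; 188 23 [-20.1 -17.2]; 194 17 [-19.5 -17.6]; 200 10 [-18.7 -17.7]; 206 18 [-18.6 -17.4]; 212 19 [-19.2 -17.5]; 218 30 [-19.2 -17.8]; 224 27 [-20.7 -16.5]; 230 28 [-21.6 -16.4];
```

View pics/s5.png

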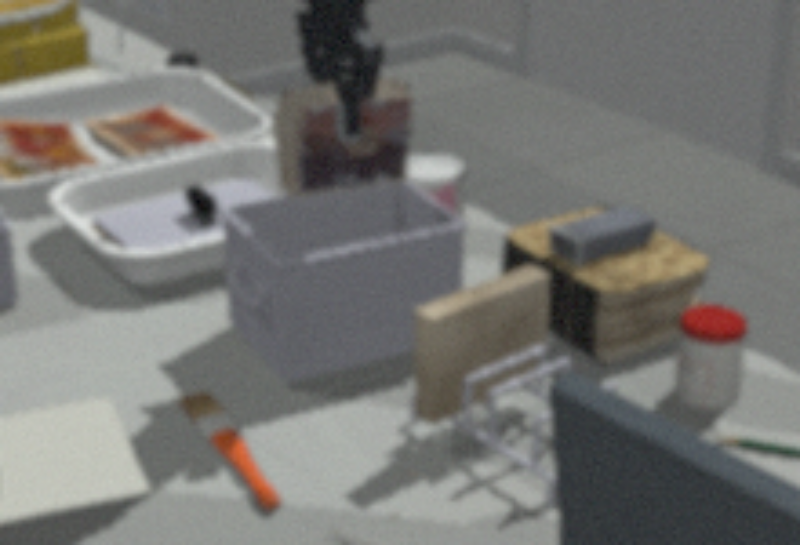

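The scene view shows the wad hanging upright just above the tank, with the lid in the tray and the board standing in the rack. A curled leaf sticks out at the lower left, so I'll shift the wad 3 mm to the other side and lower it.

>>> jog_arm --plan '[[20,[0,0.034,0.1],[0,0,0]],[20,[0,0.034,0.3],[0,0,0]],[20,[0,0.034,0.5],[0,0,0]],[20,[0,0.034,0.7],[0,0,0]],[20,[0,0.034,0.85],[0,0,0]],[20,[0,0.034,0.95],[0,0,0]]]'

```text
clock: 16.48
position: [461.9, 14.7, 109.8]
ee_rot: [0.073, 0.997, -0.0, -0.001]
contact_force: [0.1, -0.1, -1.9]
gripper_width: 31.9
grasp_force: 59.9
```

>>> jog_arm --plan '[[20,[0,0,0.07],[0,0,0]],[20,[0,0,0.14],[0,0,0]],[20,[0,0,0.2],[0,0,0]],[20,[0,0,0.26],[0,0,0]],[20,[0,0,0.3],[0,0,0]]]'

```text
clock: 17.1
position: [462.4, 15.2, 80.7]
ee_rot: [0.072, 0.997, -0.0, -0.0]
contact_force: [-0.1, -0.2, -1.5]
gripper_width: 31.7
grasp_force: 59.9
```

Foot at about 33 mm, with no contact yet.

>>> jog_arm --plan '[[20,[0,0,0.04],[0,0,0]],[20,[0,0,0.07],[0,0,0]],[20,[0,0,0.09],[0,0,0]],[20,[0,0,0.11],[0,0,0]]]'

```text
clock: 17.6
position: [462.5, 15.2, 70.0]
ee_rot: [0.072, 0.997, 0.0, 0.0]
contact_force: [0.8, -0.4, -3.6]
gripper_width: 32.0
grasp_force: 59.9
```

>>> jog_arm --plan '[[20,[0,0,0.01],[0,0,0]],[20,[0,0,0.02],[0,0,0]],[20,[0,0,0.02],[0,0,0]]]'

```text
clock: 17.98
position: [462.4, 15.2, 68.0]
ee_rot: [0.072, 0.997, -0.0, -0.0]
contact_force: [-0.5, 0.2, -1.9]
gripper_width: 31.9
grasp_force: 59.9
```

>>> jog_arm --plan '[[20,[0,0,0.01],[0,0,0]],[20,[0,0,0.02],[0,0,0]],[20,[0,0,0.02],[0,0,0]]]'

```text
clock: 18.35
position: [462.6, 15.3, 67.0]
ee_rot: [0.072, 0.997, -0.0, 0.0]
contact_force: [-2.2, 0.1, 5.1]
gripper_width: 32.0
grasp_force: 61.2
```

```bash
python3 -c "
import json,numpy as np
a=np.radians(-188.3); d=3.4; json.dump([462+d*np.sin(a),11.8-d*np.cos(a),66,-188.3],open('cmd.json','w'))"
cat cmd.json; python3 m.py 55 462.5 15.2 190 -188.3 40; python3 m.py 55 448 160 190 -140 50; python3 m.py 55 469 300 140 -92.4 50
```

```text
[462.4908110834033, 15.164387682834496, 66, -188.3]2 [[55.0,[-0.0,0.0,-0.31],[0,0,-0.0]],[55.0,[-0.0,0.0,-0.62],[0,0,-0.0]]]
2 [[55.0,[-0.0,0.0,-0.31],[0,0,-0.0]],[55.0,[-0.0,0.0,-0.62],[0,0,-0.0]]]
-> [ 462.5   15.2  190.  -188.3]
3 [[55.0,[0.059,0.235,-0.0],[0,0,-0.134]],[55.0,[0.117,0.471,-0.0],[0,0,-0.269]],[55.0,[0.176,0.706,-0.0],[0,0,-0.403]]]
3 [[55.0,[-0.043,0.239,-0.0],[0,0,-0.134]],[55.0,[-0.085,0.478,-0.0],[0,0,-0.268]],[55.0,[-0.128,0.717,-0.0],[0,0,-0.402]]]
-> [ 448.  160.  190. -140.]
3 [[55.0,[-0.177,0.156,0.083],[0,0,-0.132]],[55.0,[-0.353,0.312,0.167],[0,0,-0.265]],[55.0,[-0.53,0.468,0.25],[0,0,-0.397]]]
3 [[55.0,[-0.225,0.072,0.083],[0,0,-0.132]],[55.0,[-0.45,0.143,0.167],[0,0,-0.264]],[55.0,[-0.675,0.215,0.25],[0,0,-0.396]]]
-> [469.  300.  140.  -92.4]
```

>>> jog_arm --plan '[[36,[0,0,0],[0,0,0]],[42,[0,0,0],[0,0,0]],[50,[0,0,0],[0,0,0]],[56,[0,0,0],[0,0,0]],[56,[0,0,0],[0,0,0]]]'

```text
clock: 18.98
position: [462.4, 15.2, 66.0]
ee_rot: [0.072, 0.997, -0.0, -0.0]
contact_force: [-0.2, 0.1, -0.5]
gripper_width: 56.2
grasp_force: 0.0
```

>>> jog_arm --plan '[[56,[0,0,-0.1],[0,0,0]],[56,[0,0,-0.3],[0,0,0]],[56,[0,0,-0.62],[0,0,0]]]'

```text
clock: 19.35
position: [461.8, 15.0, 128.6]
ee_rot: [0.072, 0.997, -0.0, -0.001]
contact_force: [1.2, 0.1, 0.2]
gripper_width: 56.1
grasp_force: 0.0
```

>>> jog_arm --plan '[[56,[0,0,-0.31],[0,0,0]],[56,[0,0,-0.62],[0,0,0]]]'

```text
clock: 19.6
position: [462.3, 15.2, 191.8]
ee_rot: [0.072, 0.997, 0.0, 0.0]
contact_force: [-0.1, -0.2, -0.4]
gripper_width: 55.9
grasp_force: 0.0
```

>>> jog_arm --plan '[[55,[0.059,0.235,0],[0,0,-0.134]],[55,[0.117,0.471,0],[0,0,-0.269]],[55,[0.176,0.706,0],[0,0,-0.403]]]'

```text
clock: 19.98
position: [455.0, 88.3, 190.9]
ee_rot: [-0.14, 0.99, 0.0, 0.001]
contact_force: [-0.2, -0.2, 0.1]
gripper_width: 54.7
grasp_force: 0.0
```

>>> jog_arm --plan '[[55,[-0.043,0.239,0],[0,0,-0.134]],[55,[-0.085,0.478,0],[0,0,-0.268]],[55,[-0.128,0.717,0],[0,0,-0.402]]]'

```text
clock: 20.35
position: [447.7, 160.9, 190.8]
ee_rot: [-0.344, 0.939, 0.0, 0.0]
contact_force: [0.2, -0.1, 0.1]
gripper_width: 54.8
grasp_force: 0.0
```

>>> jog_arm --plan '[[55,[-0.177,0.156,0.083],[0,0,-0.132]],[55,[-0.353,0.312,0.167],[0,0,-0.265]],[55,[-0.53,0.468,0.25],[0,0,-0.397]]]'

```text
clock: 20.72
position: [458.4, 230.8, 165.6]
ee_rot: [-0.531, 0.848, 0.0, 0.0]
contact_force: [-0.1, -0.7, -0.8]
gripper_width: 55.1
grasp_force: 0.0
```

>>> jog_arm --plan '[[55,[-0.225,0.072,0.083],[0,0,-0.132]],[55,[-0.45,0.143,0.167],[0,0,-0.264]],[55,[-0.675,0.215,0.25],[0,0,-0.396]],[55,[-0.675,0.215,0.25],[0,0,-0.396]]]'

```text
clock: 21.22
position: [468.8, 301.1, 139.8]
ee_rot: [-0.692, 0.722, -0.0, -0.0]
contact_force: [-0.1, -0.0, 0.3]
gripper_width: 54.8
grasp_force: 0.0
```

Run:
```python
from h import *
s=read_state(); print(np.round(s["position"],1))
i,W=cloud("wrist"); P=W.reshape(-1,3); 
def rect(n,x,y,r,z0,z1):
    m=(np.hypot(P[:,0]-x,P[:,1]-y)<r)&(P[:,2]>z0)&(P[:,2]<z1); Q=P[m]
    a=cv2.minAreaRect(Q[:,:2].astype(np.float32)); print(n,len(Q),np.round(a[0],1),np.round(a[1],1),round(a[2],1),np.median(Q[:,2]).round(1))
rect("knob",469,300,40,35,55)
j,W=cloud("top"); P=W.reshape(-1,3)
rect("wad",463,13,70,85,118); rect("wadtop",463,13,60,100,118); rect("rim",463,13,130,119,133)
save(np.hstack([cv2.resize(i[:, :],(480,300)),cv2.resize(j[150:250,255:360],(315,300))]),"c6.png")
```

```text
[468.8 301.1 139.8]
knob 1444 [470.2 299.2] [48.7 19.9] 87.2 47.6
wad 445 [464.7  37. ] [ 84.  125.7] 82.3 106.3
wadtop 382 [463.5  13.5] [ 37.1 115.5] 82.3 106.7
rim 513 [461.9  14. ] [144.  190.2] 81.8 125.0
```

View pics/c6.png

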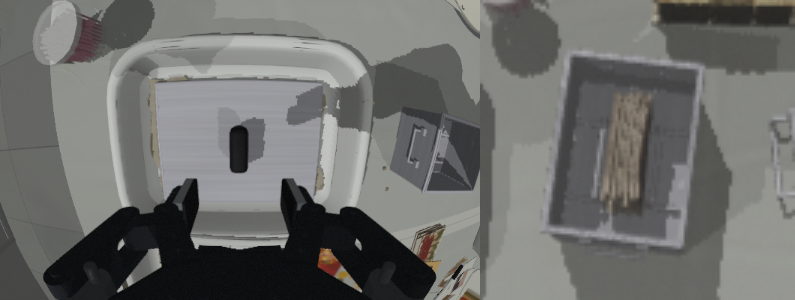

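The wad stands upright in the cradle (right half, (628,148)), and the lid lies flat with its knob under the open fingers at (238,148). I'll pick up the lid.

```bash
python3 m.py 50 469.7 299.6 21.5 -92.6 40
```

```text
2 [[50.0,[0.001,-0.002,0.296],[0,0,0.0]],[50.0,[0.002,-0.004,0.592],[0,0,0.001]]]
2 [[50.0,[0.001,-0.002,0.296],[0,0,0.001]],[50.0,[0.002,-0.004,0.593],[0,0,0.002]]]
-> [469.7 299.6  21.5 -92.6]
```

>>> jog_arm --plan '[[50,[0.001,-0.002,0.3],[0,0,0]],[50,[0.002,-0.004,0.592],[0,0,0.001]]]'

```text
clock: 21.58
position: [469.5, 299.3, 81.3]
ee_rot: [-0.691, 0.723, 0.0, 0.001]
contact_force: [0.3, -0.3, 0.5]
gripper_width: 50.1
grasp_force: 0.0
```

>>> jog_arm --plan '[[50,[0.001,-0.002,0.3],[0,0,0.001]],[50,[0.002,-0.004,0.5],[0,0,0.002]],[50,[0.002,-0.004,0.593],[0,0,0.002]],[40,[0.002,-0.004,0.593],[0,0,0.002]]]'

```text
clock: 22.08
position: [469.7, 299.2, 21.7]
ee_rot: [-0.691, 0.723, -0.0, -0.0]
contact_force: [-0.1, 0.4, 0.1]
gripper_width: 40.0
grasp_force: 0.0
```

>>> jog_arm --plan '[[25,[0,0,0],[0,0,0]],[10,[0,0,0],[0,0,0]],[10,[0,0,0],[0,0,0]],[10,[0,0,0],[0,0,0]],[10,[0,0,0],[0,0,0]]]'

```text
clock: 22.7
position: [470.3, 300.1, 22.8]
ee_rot: [-0.691, 0.723, -0.0, 0.001]
contact_force: [-0.2, -0.3, 6.9]
gripper_width: 19.0
grasp_force: 60.3
```

```bash
python3 m.py 10 469.7 299.6 100 -92.6 30;python3 m.py 10 469.7 299.6 170 -92.6 40; python3 m.py 10 463.4 13.4 170 -98.1 35
python3 - <<'E'
from h import *
s=read_state(); print(np.round(s["position"],1), s["gripper_width"], s["grasp_force"])
E
```

```text
3 [[10.0,[-0.0,0.0,-0.262],[0,0,-0.0]],[10.0,[-0.0,0.0,-0.523],[0,0,-0.0]],[10.0,[-0.0,0.0,-0.785],[0,0,-0.0]]]
-> [469.7 299.6 100.  -92.6]
2 [[10.0,[-0.0,0.0,-0.35],[0,0,-0.0]],[10.0,[-0.0,0.0,-0.7],[0,0,-0.0]]]
-> [469.7 299.6 170.  -92.6]
3 [[10.0,[0.318,-0.007,-0.0],[0,0,0.01]],[10.0,[0.636,-0.015,-0.0],[0,0,0.021]],[10.0,[0.954,-0.022,-0.0],[0,0,0.031]]]
3 [[10.0,[0.318,-0.018,-0.0],[0,0,0.01]],[10.0,[0.635,-0.035,-0.0],[0,0,0.02]],[10.0,[0.953,-0.053,-0.0],[0,0,0.03]]]
3 [[10.0,[0.317,-0.028,-0.0],[0,0,0.01]],[10.0,[0.633,-0.055,-0.0],[0,0,0.021]],[10.0,[0.95,-0.083,-0.0],[0,0,0.031]]]
-> [463.4  13.4 170.  -98.1]
[470.3 300.1  22.8] 19.005319534449473 60.26918292045593
```

```bash
echo '[469.7,299.6,170,-92.6]'>cmd.json; python3 m.py 10 462.8 12 170 -98.2 35;  python3 m.py 10 462.8 12 138 -98.2 16
```

```text
3 [[10.0,[0.32,-0.007,-0.0],[0,0,0.01]],[10.0,[0.639,-0.014,-0.0],[0,0,0.021]],[10.0,[0.959,-0.021,-0.0],[0,0,0.031]]]
3 [[10.0,[0.319,-0.017,-0.0],[0,0,0.01]],[10.0,[0.638,-0.034,-0.0],[0,0,0.021]],[10.0,[0.957,-0.051,-0.0],[0,0,0.031]]]
3 [[10.0,[0.319,-0.028,-0.0],[0,0,0.01]],[10.0,[0.637,-0.055,-0.0],[0,0,0.021]],[10.0,[0.956,-0.083,-0.0],[0,0,0.031]]]
-> [462.8  12.  170.  -98.2]
2 [[10.0,[-0.0,0.0,0.16],[0,0,0.0]],[10.0,[-0.0,0.0,0.32],[0,0,0.0]]]
-> [462.8  12.  138.  -98.2]
```

>>> jog_arm --plan '[[10,[0,0,-0.1],[0,0,0]],[10,[0,0,-0.262],[0,0,0]],[10,[0,0,-0.523],[0,0,0]],[10,[0,0,-0.785],[0,0,0]]]'

```text
clock: 23.2
position: [469.3, 299.4, 101.1]
ee_rot: [-0.691, 0.723, 0.0, -0.0]
contact_force: [0.9, 0.7, -3.6]
gripper_width: 19.2
grasp_force: 58.9
```

>>> jog_arm --plan '[[10,[0,0,-0.35],[0,0,0]],[10,[0,0,-0.6],[0,0,0]],[10,[0,0,-0.7],[0,0,0]]]'

```text
clock: 23.58
position: [469.9, 300.0, 172.1]
ee_rot: [-0.691, 0.723, 0.0, 0.002]
contact_force: [-0.6, 0.4, -3.3]
gripper_width: 19.2
grasp_force: 59.2
```

>>> jog_arm --plan '[[10,[0.15,-0.003,0],[0,0,0.005]],[10,[0.4,-0.009,0],[0,0,0.013]],[10,[0.68,-0.015,0],[0,0,0.022]],[10,[0.959,-0.021,0],[0,0,0.031]]]'

```text
clock: 24.08
position: [466.2, 200.7, 168.7]
ee_rot: [-0.678, 0.735, 0.0, -0.002]
contact_force: [0.9, 0.3, -3.9]
gripper_width: 18.8
grasp_force: 59.1
```

>>> jog_arm --plan '[[10,[0.319,-0.017,0],[0,0,0.01]],[10,[0.638,-0.034,0],[0,0,0.021]],[10,[0.957,-0.051,0],[0,0,0.031]]]'

```text
clock: 24.45
position: [463.4, 104.9, 168.8]
ee_rot: [-0.666, 0.746, 0.0, -0.002]
contact_force: [0.1, 0.8, -4.0]
gripper_width: 19.2
grasp_force: 59.1
```

>>> jog_arm --plan '[[10,[0.319,-0.028,0],[0,0,0.01]],[10,[0.637,-0.055,0],[0,0,0.021]],[10,[0.86,-0.075,0],[0,0,0.028]],[10,[0.956,-0.083,0],[0,0,0.031]],[10,[0.956,-0.083,0],[0,0,0.031]]]'

```text
clock: 25.08
position: [462.0, 11.0, 169.5]
ee_rot: [-0.654, 0.756, 0.0, -0.001]
contact_force: [0.4, -0.6, -3.5]
gripper_width: 19.1
grasp_force: 59.1
```

>>> jog_arm --plan '[[10,[0,0,0.1],[0,0,0]],[10,[0,0,0.18],[0,0,0]],[10,[0,0,0.25],[0,0,0]],[10,[0,0,0.25],[0,0,0]]]'

```text
clock: 25.58
position: [462.2, 12.1, 144.1]
ee_rot: [-0.655, 0.756, 0.0, -0.001]
contact_force: [0.3, 0.4, -4.2]
gripper_width: 19.1
grasp_force: 58.9
```

Run:
```python
from h import *
s=read_state(); print(np.round(s["position"],1))
i,W=cloud("top"); P=W.reshape(-1,3)
def rect(n,x,y,r,z0,z1):
    m=(np.hypot(P[:,0]-x,P[:,1]-y)<r)&(P[:,2]>z0)&(P[:,2]<z1); Q=P[m]
    a=cv2.minAreaRect(Q[:,:2].astype(np.float32)); print(n,len(Q),np.round(a[0],1),np.round(a[1],1),round(a[2],1),np.percentile(Q[:,2],[5,50,95]).round(1))
rect("lid",463,13,130,131,152)
i,W=cloud("wrist"); P=W.reshape(-1,3); rect("lidw",463,13,130,133,150)
m=(np.hypot(P[:,0]-463,P[:,1]-13)<130)&(P[:,2]>133)&(P[:,2]<148); A=np.c_[P[m,:2]-[463,13],np.ones(m.sum())]; print("tilt",np.linalg.lstsq(A,P[m,2],rcond=None)[0])
```

```text
[462.2  12.1 144.1]
lid 2024 [461.1  13.5] [152.9 199. ] 82.0 [135.7 139.1 142.5]
lidw 58280 [463.2  10.3] [149.1 199.2] 82.1 [137.1 138.2 139.2]
tilt [-1.87161861e-03 -6.85512278e-04  1.38158190e+02]
```

>>> jog_arm --plan '[[10,[-0.006,-0.006,0.02],[0,0,0]],[10,[-0.006,-0.006,0.04],[0,0,0]],[10,[-0.006,-0.006,0.06],[0,0,0]],[10,[-0.006,-0.006,0.08],[0,0,0]],[10,[-0.006,-0.006,0.09],[0,0,0]],[10,[-0.006,-0.006,0.09],[0,0,0]]]'

```text
clock: 26.42
position: [463.4, 12.5, 136.0]
ee_rot: [-0.655, 0.756, 0.0, -0.0]
contact_force: [0.3, -0.1, -3.1]
gripper_width: 19.2
grasp_force: 58.9
```

>>> jog_arm --plan '[[10,[0,0,0.01],[0,0,0]],[10,[0,0,0.02],[0,0,0]],[10,[0,0,0.02],[0,0,0]]]'

```text
clock: 26.8
position: [463.5, 12.5, 134.2]
ee_rot: [-0.655, 0.756, -0.0, 0.0]
contact_force: [0.4, -0.7, -1.8]
gripper_width: 18.8
grasp_force: 59.2
```

>>> jog_arm --plan '[[10,[0,0,0.01],[0,0,0]],[10,[0,0,0.02],[0,0,0]],[10,[0,0,0.02],[0,0,0]]]'

```text
clock: 27.18
position: [463.5, 12.5, 134.1]
ee_rot: [-0.655, 0.756, -0.0, 0.0]
contact_force: [-6.1, 0.8, 11.4]
gripper_width: 19.2
grasp_force: 61.2
```

>>> jog_arm --plan '[[25,[0,0,0],[0,0,0]],[35,[0,0,0],[0,0,0]],[45,[0,0,0],[0,0,0]],[50,[0,0,0],[0,0,0]]]'

```text
clock: 27.68
position: [463.5, 12.5, 131.9]
ee_rot: [-0.655, 0.756, -0.0, -0.0]
contact_force: [0.0, -0.2, 1.1]
gripper_width: 50.2
grasp_force: 0.0
```

```bash
echo '[463.5,12.5,132,-98.2]'>cmd.json; python3 m.py 50 463.5 12.5 222 -98.2 45; python3 m.py 80 670 -85 222 -181.6 45
```

```text
2 [[50.0,[0.0,0.0,-0.45],[0,0,-0.0]],[50.0,[0.0,0.0,-0.9],[0,0,-0.0]]]
-> [463.5  12.5 222.  -98.2]
4 [[80.0,[0.056,-0.182,-0.0],[0,0,0.116]],[80.0,[0.112,-0.364,-0.0],[0,0,0.232]],[80.0,[0.168,-0.546,-0.0],[0,0,0.347]],[80.0,[0.224,-0.728,-0.0],[0,0,0.463]]]
4 [[80.0,[-0.036,-0.187,-0.0],[0,0,0.116]],[80.0,[-0.071,-0.374,-0.0],[0,0,0.232]],[80.0,[-0.106,-0.561,-0.0],[0,0,0.347]],[80.0,[-0.142,-0.748,-0.0],[0,0,0.463]]]
4 [[80.0,[-0.118,-0.149,-0.0],[0,0,0.116]],[80.0,[-0.236,-0.298,-0.0],[0,0,0.232]],[80.0,[-0.355,-0.446,-0.0],[0,0,0.348]],[80.0,[-0.473,-0.595,-0.0],[0,0,0.464]]]
-> [ 670.   -85.   222.  -181.6]
```

>>> jog_arm --plan '[[50,[0,0,-0.15],[0,0,0]],[50,[0,0,-0.45],[0,0,0]],[50,[0,0,-0.9],[0,0,0]],[50,[0,0,-0.9],[0,0,0]]]'

```text
clock: 28.18
position: [465.7, 13.1, 225.5]
ee_rot: [-0.655, 0.756, -0.002, 0.004]
contact_force: [-1.0, 0.5, -0.2]
gripper_width: 50.2
grasp_force: 0.0
```

Run:
```python
from h import *
i,W=cloud("wrist"); P=W.reshape(-1,3); 
m=(np.hypot(P[:,0]-463,P[:,1]-12)<125)&(P[:,2]>120)&(P[:,2]<138); Q=P[m]; r=cv2.minAreaRect(Q[:,:2].astype(np.float32)); print(np.round(r[0],1),np.round(r[1],1),r[2])
A=np.c_[Q[:,:2]-[463,12],np.ones(len(Q))]; print("plane",np.linalg.lstsq(A,Q[:,2],rcond=None)[0].round(4), Q[:,2].std())
m=(np.hypot(P[:,0]-463,P[:,1]-12)<40)&(P[:,2]>145)&(P[:,2]<175); r=cv2.minAreaRect(P[m,:2].astype(np.float32)); print("knob",np.round(r[0],1),np.round(r[1],1),r[2])
```

```text
[464.8  12.5] [152.9 199.6] 81.85706329345703
plane [-3.000000e-04  5.000000e-04  1.276537e+02] 0.6753710758254378
knob [464.3  11.7] [48.7 20. ] 81.79814910888672
```

>>> jog_arm --plan '[[80,[0.056,-0.182,0],[0,0,0.116]],[80,[0.112,-0.364,0],[0,0,0.232]],[80,[0.168,-0.546,0],[0,0,0.347]],[80,[0.224,-0.728,0],[0,0,0.463]]]'

```text
clock: 28.72
position: [532.0, -20.4, 220.3]
ee_rot: [-0.452, 0.892, 0.001, -0.002]
contact_force: [-0.3, 0.0, -0.6]
gripper_width: 80.0
grasp_force: 0.0
```

>>> jog_arm --plan '[[80,[-0.036,-0.187,0],[0,0,0.116]],[80,[-0.071,-0.374,0],[0,0,0.232]],[80,[-0.106,-0.561,0],[0,0,0.347]],[80,[-0.142,-0.748,0],[0,0,0.463]]]'

```text
clock: 29.22
position: [600.9, -52.8, 220.0]
ee_rot: [-0.225, 0.974, 0.0, -0.002]
contact_force: [0.3, 0.6, 0.2]
gripper_width: 79.9
grasp_force: 0.0
```

>>> jog_arm --plan '[[80,[-0.118,-0.149,0],[0,0,0.116]],[80,[-0.236,-0.298,0],[0,0,0.232]],[80,[-0.355,-0.446,0],[0,0,0.348]],[80,[-0.473,-0.595,0],[0,0,0.464]],[80,[-0.473,-0.595,0],[0,0,0.464]]]'

```text
clock: 29.85
position: [669.8, -85.3, 219.3]
ee_rot: [0.014, 1.0, -0.0, -0.002]
contact_force: [-0.3, 0.4, -0.6]
gripper_width: 80.2
grasp_force: 0.0
```

Run:
```python
from h import *
s=read_state(); print(np.round(s["position"],1),np.round(s["joints"],2))
i,W=cloud("wrist"); P=W.reshape(-1,3); save(i,"w7.png")
def rect(n,x,y,r,z0,z1):
    m=(np.hypot(P[:,0]-x,P[:,1]-y)<r)&(P[:,2]>z0)&(P[:,2]<z1); Q=P[m]
    if len(Q)<10: print(n,len(Q)); return
    a=cv2.minAreaRect(Q[:,:2].astype(np.float32)); print(n,len(Q),np.round(a[0],1),np.round(a[1],1),round(a[2],1),np.percentile(Q[:,2],[5,50,95]).round(1))
rect("weight",685,-96,70,92,110); rect("weight",685,-96,70,96,110); rect("album",685,-96,110,65,80)
```

```text
[669.8 -85.3 219.3] [ 0.11  0.48  0.13 -0.   -1.22 -1.71]
weight 5140 [687.6 -97.5] [45.5 99.8] 88.3 [95.3 98.1 99.3]
weight 4709 [687.7 -96.8] [45.5 97.4] 89.3 [96.8 98.2 99.3]
album 15860 [694.5 -99.5] [168.3 143.8] 87.3 [68.8 70.9 72.4]
```

The lid is seated flat: plane height 127.65 with no tilt, matching the start. The weight is at (687.5,-97) with yaw -1.5°. I'll descend on it.

```bash
python3 m.py 80 687.5 -97 125 -181.5 40; python3 m.py 65 687.5 -97 74 -181.5 15
```

```text
3 [[80.0,[-0.06,-0.038,0.323],[0,0,-0.001]],[80.0,[-0.119,-0.077,0.647],[0,0,-0.001]],[80.0,[-0.179,-0.115,0.97],[0,0,-0.002]]]
-> [ 687.5  -97.   125.  -181.5]
4 [[65.0,[0.0,-0.0,0.128],[0,0,0.0]],[65.0,[0.0,-0.0,0.255],[0,0,0.0]],[65.0,[0.0,-0.0,0.382],[0,0,0.0]],[65.0,[0.0,-0.0,0.51],[0,0,0.0]]]
-> [ 687.5  -97.    74.  -181.5]
```

>>> jog_arm --plan '[[80,[-0.06,-0.038,0.323],[0,0,-0.001]],[80,[-0.119,-0.077,0.647],[0,0,-0.001]],[80,[-0.179,-0.115,0.97],[0,0,-0.002]],[75,[-0.179,-0.115,0.97],[0,0,-0.002]]]'

```text
clock: 30.4
position: [684.8, -96.7, 121.3]
ee_rot: [0.013, 1.0, 0.0, -0.004]
contact_force: [0.3, 0.1, 0.7]
gripper_width: 75.4
grasp_force: 0.0
```

>>> jog_arm --plan '[[68,[0,0,0.15],[0,0,0]],[65,[0,0,0.3],[0,0,0]],[65,[0,0,0.4],[0,0,0]],[65,[0,0,0.47],[0,0,0]],[65,[0,0,0.51],[0,0,0]],[60,[0,0,0.51],[0,0,0]]]'

```text
clock: 31.15
position: [687.5, -96.9, 73.8]
ee_rot: [0.013, 1.0, -0.0, -0.0]
contact_force: [0.2, -0.2, -0.7]
gripper_width: 60.1
grasp_force: 0.0
```

>>> jog_arm --plan '[[54,[0,0,0],[0,0,0]],[48,[0,0,0],[0,0,0]],[42,[0,0,0],[0,0,0]],[35,[0,0,0],[0,0,0]],[35,[0,0,0],[0,0,0]],[35,[0,0,0],[0,0,0]]]'

```text
clock: 31.9
position: [687.8, -96.8, 74.7]
ee_rot: [0.013, 1.0, 0.0, 0.001]
contact_force: [-0.9, 1.7, 4.4]
gripper_width: 44.1
grasp_force: 64.8
```

```bash
python3 m.py 35 687.5 -97 165 -181.5 35; python3 m.py 35 527.2 3 185 -98.2 35; python3 m.py 35 527.2 3 140 -98.2 15
```

```text
3 [[35.0,[0.0,-0.0,-0.303],[0,0,0.0]],[35.0,[0.0,-0.0,-0.607],[0,0,0.0]],[35.0,[0.0,-0.0,-0.91],[0,0,0.0]]]
-> [ 687.5  -97.   165.  -181.5]
5 [[35.0,[0.163,0.096,-0.02],[0,0,-0.139]],[35.0,[0.326,0.192,-0.04],[0,0,-0.278]],[35.0,[0.488,0.287,-0.06],[0,0,-0.416]],[35.0,[0.651,0.383,-0.08],[0,0,-0.555]],[35.0,[0.814,0.479,-0.1],[0,0,-0.694]]]
5 [[35.0,[0.058,0.18,-0.02],[0,0,-0.139]],[35.0,[0.116,0.36,-0.04],[0,0,-0.278]],[35.0,[0.175,0.539,-0.06],[0,0,-0.416]],[35.0,[0.233,0.719,-0.08],[0,0,-0.555]],[35.0,[0.291,0.899,-0.1],[0,0,-0.694]]]
-> [527.2   3.  185.  -98.2]
3 [[35.0,[-0.0,-0.0,0.15],[0,0,0.0]],[35.0,[-0.0,-0.0,0.3],[0,0,0.0]],[35.0,[-0.0,-0.0,0.45],[0,0,0.0]]]
-> [527.2   3.  140.  -98.2]
```

>>> jog_arm --plan '[[35,[0,0,-0.08],[0,0,0]],[35,[0,0,-0.25],[0,0,0]],[35,[0,0,-0.5],[0,0,0]],[35,[0,0,-0.75],[0,0,0]],[35,[0,0,-0.91],[0,0,0]]]'

```text
clock: 32.52
position: [687.7, -97.0, 166.5]
ee_rot: [0.013, 1.0, 0.0, 0.001]
contact_force: [0.3, -0.3, -4.7]
gripper_width: 44.0
grasp_force: 63.7
```

>>> jog_arm --plan '[[35,[0.08,0.048,-0.01],[0,0,-0.07]],[35,[0.24,0.142,-0.03],[0,0,-0.205]],[35,[0.4,0.237,-0.05],[0,0,-0.34]],[35,[0.56,0.33,-0.07],[0,0,-0.477]],[35,[0.7,0.41,-0.09],[0,0,-0.6]],[35,[0.814,0.479,-0.1],[0,0,-0.694]]]'

```text
clock: 33.28
position: [606.3, -46.7, 175.0]
ee_rot: [-0.345, 0.939, 0.0, -0.0]
contact_force: [-0.1, 0.6, -5.0]
gripper_width: 43.9
grasp_force: 63.7
```

>>> jog_arm --plan '[[35,[0.058,0.18,-0.02],[0,0,-0.139]],[35,[0.116,0.36,-0.04],[0,0,-0.278]],[35,[0.175,0.539,-0.06],[0,0,-0.416]],[35,[0.233,0.719,-0.08],[0,0,-0.555]],[35,[0.275,0.85,-0.095],[0,0,-0.656]],[35,[0.291,0.899,-0.1],[0,0,-0.694]],[35,[0.291,0.899,-0.1],[0,0,-0.694]],[35,[0.291,0.899,-0.1],[0,0,-0.694]]]'

```text
clock: 34.28
position: [527.5, 2.8, 185.0]
ee_rot: [-0.654, 0.756, -0.0, 0.0]
contact_force: [0.1, -0.2, -5.4]
gripper_width: 44.0
grasp_force: 63.8
```

Run:
```python
from h import *
s=read_state(); print(np.round(s["position"],1),s["ee_rot"].round(4) if hasattr(s["ee_rot"],"round") else s["ee_rot"])
f=2*np.degrees(np.arctan2(s["ee_rot"][1],s["ee_rot"][0])); print(f)
i,W=cloud("wrist"); P=W.reshape(-1,3); save(i,"w8.png")
a=np.radians(-8.2); c,sn=np.cos(a),np.sin(a); L=(P[:,:2]-s["position"][:2])@np.array([[c,-sn],[sn,c]])
for z0,z1 in ((180,225),(190,215),):
    m=(abs(L[:,0])<35)&(abs(L[:,1])<70)&(P[:,2]>z0)&(P[:,2]<z1); print(z0,m.sum(),np.percentile(L[m],[1,99],axis=0).round(1),np.percentile(P[m,2],[2,50,98]).round(1))
m=(np.hypot(P[:,0]-463,P[:,1]-12)<125)&(P[:,2]>120)&(P[:,2]<138); Q=P[m]; r=cv2.minAreaRect(Q[:,:2].astype(np.float32)); print("lid",np.round(r[0],1),np.round(r[1],1),r[2])
m=(np.hypot(P[:,0]-463,P[:,1]-12)<40)&(P[:,2]>145)&(P[:,2]<175);
if m.sum()>20: r=cv2.minAreaRect(P[m,:2].astype(np.float32)); print("knob",np.round(r[0],1),np.round(r[1],1),r[2])
```

```text
[527.5   2.8 185. ] [-6.544e-01  7.561e-01 -1.000e-04  0.000e+00]
261.75049924316625
180 20309 [[-30.4 -51.4]
 [ 29.2  27.6]] [197.8 208.5 222.9]
190 19086 [[-30.4 -51.4]
 [ 29.2  27.7]] [197.8 208.4 210.9]
lid [464.2  12.5] [153.2 199.1] 82.44385528564453
knob [465.3  11.6] [48.9 19.6] 82.29629516601562
```

View pics/w8.png

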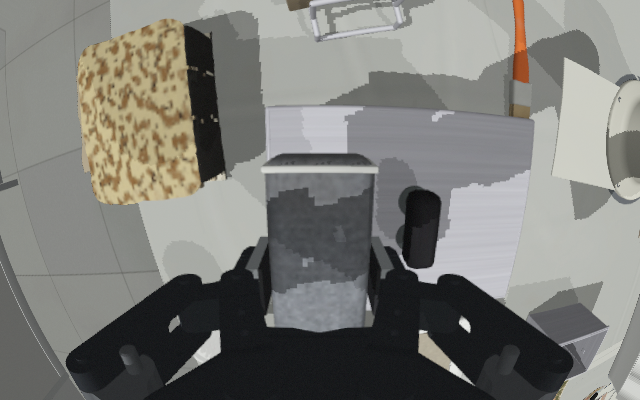

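The weight hangs level, square to the lid on the side beside the knob, with its end edge at (320,168) and the knob at (421,228). I'll lower it.

>>> jog_arm --plan '[[35,[0,0,0.15],[0,0,0]],[35,[0,0,0.3],[0,0,0]],[35,[0,0,0.4],[0,0,0]],[35,[0,0,0.46],[0,0,0]],[35,[0,0,0.49],[0,0,0]],[35,[0,0,0.51],[0,0,0]],[35,[0,0,0.51],[0,0,0]]]'

```text
clock: 35.2
position: [527.2, 3.0, 134.2]
ee_rot: [-0.655, 0.756, -0.0, 0.0]
contact_force: [0.0, 0.0, -5.4]
gripper_width: 43.8
grasp_force: 63.7
```

>>> jog_arm --plan '[[35,[0,0,0.01],[0,0,0]],[35,[0,0,0.02],[0,0,0]],[35,[0,0,0.02],[0,0,0]]]'

```text
clock: 35.58
position: [527.0, 3.0, 132.0]
ee_rot: [-0.655, 0.756, 0.0, -0.0]
contact_force: [0.6, -0.1, -4.9]
gripper_width: 43.8
grasp_force: 63.7
```

>>> jog_arm --plan '[[35,[0,0,0.01],[0,0,0]],[35,[0,0,0.01],[0,0,0]]]'

```text
clock: 35.83
position: [527.0, 3.0, 130.9]
ee_rot: [-0.655, 0.756, 0.0, -0.0]
contact_force: [-0.1, 0.1, -5.0]
gripper_width: 43.5
grasp_force: 63.7
```

>>> jog_arm --plan '[[35,[0,0,0.01],[0,0,0]],[35,[0,0,0.01],[0,0,0]]]'

```text
clock: 36.08
position: [527.2, 3.0, 130.1]
ee_rot: [-0.655, 0.756, -0.0, 0.0]
contact_force: [0.2, 0.5, -5.0]
gripper_width: 43.9
grasp_force: 63.9
```

>>> jog_arm --plan '[[35,[0,0,0.01],[0,0,0]],[35,[0,0,0.01],[0,0,0]]]'

```text
clock: 36.33
position: [527.3, 3.0, 130.0]
ee_rot: [-0.655, 0.756, -0.0, 0.0]
contact_force: [-3.1, 0.5, 4.1]
gripper_width: 44.1
grasp_force: 64.9
```

>>> jog_arm --plan '[[35,[0,0,0.01],[0,0,0]],[35,[0,0,0.01],[0,0,0]]]'

```text
clock: 36.58
position: [527.3, 3.0, 130.0]
ee_rot: [-0.655, 0.756, -0.0, 0.0]
contact_force: [-5.5, 1.8, 9.5]
gripper_width: 44.1
grasp_force: 65.6
```

Down on the lid. I'll open the fingers, back off and check.

>>> jog_arm --plan '[[47,[0,0,-0.01],[0,0,0]],[52,[0,0,-0.01],[0,0,0]],[56,[0,0,-0.01],[0,0,0]],[56,[0,0,-0.01],[0,0,0]]]'

```text
clock: 37.08
position: [527.2, 3.0, 128.9]
ee_rot: [-0.655, 0.756, -0.0, -0.0]
contact_force: [-0.1, -0.3, -0.9]
gripper_width: 55.7
grasp_force: 0.0
```

>>> jog_arm --plan '[[56,[0,0,-0.1],[0,0,0]],[56,[0,0,-0.3],[0,0,0]],[56,[0,0,-0.65],[0,0,0]],[56,[0,0,-1],[0,0,0]]]'

```text
clock: 37.58
position: [527.1, 2.9, 230.7]
ee_rot: [-0.655, 0.756, -0.0, 0.0]
contact_force: [0.4, 0.2, -0.2]
gripper_width: 56.4
grasp_force: 0.0
```

>>> jog_arm --plan '[[56,[-0.4,0,-0.3],[0,0,0]],[56,[-0.8,0,-0.3],[0,0,0]],[56,[-1,0,-0.3],[0,0,0]],[56,[-1,0,-0.3],[0,0,0]],[56,[-1,0,-0.3],[0,0,0]]]'

```text
clock: 38.2
position: [541.0, 101.3, 258.7]
ee_rot: [-0.655, 0.756, 0.0, -0.001]
contact_force: [-0.0, 0.7, 0.1]
gripper_width: 56.0
grasp_force: 0.0
```

Run:
```python
from h import *
s=read_state(); print(np.round(s["position"],1))
for cam in ("wrist","top"):
    i,W=cloud(cam); P=W.reshape(-1,3); print(cam)
    def rect(n,x,y,r,z0,z1):
        m=(np.hypot(P[:,0]-x,P[:,1]-y)<r)&(P[:,2]>z0)&(P[:,2]<z1); Q=P[m]
        if len(Q)<10: print(n,len(Q)); return
        a=cv2.minAreaRect(Q[:,:2].astype(np.float32)); print(n,len(Q),np.round(a[0],1),np.round(a[1],1),round(a[2],1),np.percentile(Q[:,2],[5,50,95]).round(1))
    rect("weight",527,3,53,148,175); rect("knob",463.5,12,30,145,175); rect("lid",464,12,125,120,136)
    rect("board",467,-189,75,100,140); rect("jar",659,-265,40,60,90); rect("tub",665,147,45,60,90); rect("loupe",442,-369,30,25,50)
    m=(np.hypot(P[:,0]-464,P[:,1]-12)<125)&(P[:,2]>120)&(P[:,2]<136); Q=P[m]; A=np.c_[Q[:,:2]-[463,12],np.ones(len(Q))]; print("plane",np.linalg.lstsq(A,Q[:,2],rcond=None)[0].round(4))
```

```text
[541.  101.3 258.7]
wrist
weight 6587 [512.6   3.5] [99.7 77. ] 82.4 [151.  153.4 154.7]
knob 1521 [464.8  12.5] [50.8 21.4] 82.1 [149.9 158.7 160.4]
lid 25500 [465.   12.8] [153.5 199.3] 82.1 [126.4 127.6 128.9]
board 0
jar 0
tub 2796 [669.8 142.5] [77.1 66.6] 32.8 [77.8 80.7 82. ]
loupe 0
plane [-5.000000e-04 -0.000000e+00  1.276405e+02]
top
weight 483 [525.5   2.2] [99.1 44.7] 82.5 [150.8 154.8 158.3]
knob 115 [462.6  13.4] [47.6 21. ] 80.3 [152.6 159.4 163.6]
lid 2659 [462.5  14.2] [153.3 199.4] 82.0 [125.4 129.  132.5]
board 392 [ 465.7 -187.8] [129.4  24.1] 3.8 [107.7 127.3 131.4]
jar 249 [ 659.5 -264.5] [55.3 55. ] 42.4 [68.1 74.4 78.4]
tub 0
loupe 149 [ 442.1 -369. ] [40.5 41.3] 39.4 [27.7 34.2 40.2]
plane [-1.900000e-03  1.200000e-03  1.289457e+02]
```

```bash
python3 -c "
from bench import job_done; print(job_done())"
```

```text
the job is handed in; nothing more can be done
None
```

I handed in the job at about 38 s: the wad stands in the tank's cradle, the lid is seated level, and the weight lies flat on it beside the knob; the board, jar and loupe measured unmoved, and the tub was within the cameras' few-mm disagreement.

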